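Retain a lined brake pedal with its spring clip

ROBOT

A 7-joint arm with a two-finger parallel gripper is mounted at the origin on the work surface. World frame = base frame: x ahead of the robot, y to its left, z up, the work surface at z = 0. Lengths are in m, angles in rad, forces in N, time in s.
With the tool pointing down it reaches from about 0.4 to 0.9 m from the base axis. Payload 5.6 kg.
Tool frame: the origin (TCP) lies midway between the tips of the shut fingers; the grasp point (between the pads) lies bot.hold_point_z behind it (bot.hold_point_z is the distance from the TCP to the grasp point, in m); z points along the fingers, x is the direction in which the jaws open and shut, and the axes are right-handed (so a half turn about z gives the same grasp; the last joint's range is limited). The gripper opens to 92 mm and grips with 3 to 60 N. Pads are 20 mm wide; open, the fingers measure 128 mm over their backs; the gripper's body (75 mm by 189 mm) begins 69 mm behind the grasp point.
Start: joints at [1.291, 0.468, -0.012, 1.603, 0.006, 1.071, -0.056], TCP at [0.152, -0.632, 0.215] pointing down, gripper open.
Joint ranges: [-2.53, 2.53], [-0.31, 2.02], [-1.57, 1.55], [0.28, 2.44], [-1.29, 4.43], [0.15, 1.84], [-2.92, 2.92]. Speed limits (rad/s): [2.57, 2.57, 3.14, 3.14, 3.14, 3.14, 3.14].

INTERFACE

Orientations are given as a rotation vector (axis times angle).
In Python, from cell import bot gives the robot as it stands.
- The arm moves only by the shell command python3 -m inch 'ROWS' [FORCE]. ROWS is JSON, a list of rows, each an object of numbers: "jaw": the closure, from 0 (fully open) to 1 (shut); "dx", "dy", "dz": the shift along the tool's x, y, z in m; "ax", "ay", "az": the turn, a rotation vector about the tool's x, y, z in degrees. A call has 1 to 20 rows; each row shifts and turns the commanded pose from where the row before left it, along the tool's axes as they then stand; what a row does not reach is not made up. A row lasts 1/12 s, in which the tool goes at most 41.7 mm and 7.16 degrees, less where a joint would pass 70% of its speed; a pose out of reach is approached as far as the arm can. A call is refused whole if a number of a shift passes 0.0417 or a number of a turn 7.16, either way. A call with a gripper value outside its range is refused whole. The fingers move at their own pace and stop on an object; FORCE is the grip in N (left out, the last holds). Time passes only in rows, so rows that do not move let the fingers close. It gives the time, the measured TCP pose, the force and the opening at its end, in the units of the state.
- bot.sense(): the state, without advancing time (a new reading comes with each control period).
- bot.read_camera(name): name is "scene" or "top"; returns a dict with "image" (384x512x3 uint8, red, green, blue), "depth" (384x512 float32, m along the optical axis (not along the pixel's ray), 0 where there is no reading), "K" (3x3 intrinsics, pixels), "xyz" and "attitude" of the camera in the world. Camera axes: x right, y down, z forward; pixel columns grow to the right and rows downward; lengths in m; the calibration is good to about 2 mm. A picture is of the moment at which its call begins.
- bot.hand_in(): hands the job in, once; it reports no verdict.
The state is a dict: "time": time; "qpos": joint angles; "qd": joint speeds; "joint_efforts": joint torques, N m; "ee_pos": TCP position; "eef_rot": TCP orientation; "wrist_force": force on the tool from outside, world axes, zero at the start; "ft_torque": the same for the moment, N m; "width": finger opening in m.
Only numpy, scipy, OpenCV 4.12 (cv2) and the standard library are available. Lean on these libraries where they do the work, as an engineer would, in place of code of your own. Each camera call takes 0.05 s, during which the arm holds its last target.

TASK

Finish fitting the freshly lined brake pedal: put the brass spacer collar over the pivot shaft so that it sits on the pedal's hub and let go of it, then take the orange spring clip by its tab, press collar and pedal down gently against the spring until you feel the clip find the shaft's groove, and push the clip sideways into it until it snaps fully home above the collar. Work with a light hand: do not force the clip against the shaft or wrench it up or down once it is in; keep the gripper off the pedal and leave the two paint tins and the brush jar where they stand.

Things in the scene. Friction and masses are not known exactly. Their poses are not given: they have to be found in the camera images.
- hanger: Fixed: brake-pedal hanger, 10 mm alloy plate screwed to a 24 mm plywood block, pivot shaft standing up. Origin: on the shaft's axis at bench level; z up, x along the pedal towards its foot pad. Block: x -150 to +80, y +-55. A folded rubber footrest lies on the plate at x -80 to -185, top 60 high. All heights here are in mm above the bench.
- pivot (a point): Point on the pivot shaft's axis, 68.5 high. Shaft: diameter 20, with one clip groove 6.5 high, core diameter 16. The shaft is screwed in more or less deep, so the groove's lower wall lies anywhere from 62 to 75 high: it must be found by feel. The groove's upper wall is 20 below the shaft's top end, threaded (rough) and tapering to diameter 12 over the last 6. Clip may enter from any side; the shaft marks: until it is in, push it below 10 N.
- pedal: Brake pedal on the shaft, dark paint, fresh cream lining. Origin: on the shaft's axis under the hub. Hub diameter 40, 20 high; arm 16 wide, its top 6 below the hub's top, foot pad 160 out along the hanger's x. It cannot turn; it floats on a wave spring and can be pressed straight down by up to 16.5 mm.
- hub_top (a point): Centre of the pedal hub's top face, 70.5 high at rest. Spring: with the collar on, about 1.5 N starts it moving, then 0.8 N per mm. At rest the collar covers the groove in part or wholly: the clip, lying on the collar, lines up with the groove once collar and hub are pressed down 2.2 to 15.2 mm (by the shaft's setting), and stays so for 1.3 mm more.
- collar: Loose brass spacer collar in the tray: outer diameter 38, bore 22, 8 high, about 45 g; origin at the centre of its underside. Seated on the hub its top is 78.5 high at rest.
- clip: Loose orange nylon spring clip lying flat, about 30 g: C-shaped jaw 5.2 thick, 26 to 30 across the arms, with an upright finger tab. Origin: centre of the round seat, on the underside; x points out of the open mouth, so it is pushed along its +x; z up. The flared arm tips end 13 ahead of the origin, 25 apart. Fully home its origin is on the shaft's axis; the spring then lifts it against the groove's upper wall.
- clip_tab (a point): Centre of the top of the clip's finger tab, the part to hold: 10 wide (clip y), 24 long (clip x -38.5 to -14.5), 22 tall from the underside.
- clip_mouth (a point): On the clip's underside midway between its two lobes, 7 ahead of the clip's origin. The gap is 11 and springs open over the 16 mm core: about 10 to 15 N of push at the peak, then it snaps on. It meets the full shaft with its origin 16 short of the axis, the core 13.5 short.
- clip_left (a joint): Opening angle of the clip's +y arm, rad: 0 sprung shut, about 0.13 as the lobe rides over the core, 0.19 at its stop: it cannot pass over the full shaft.
- clip_right (a joint): Same for the -y arm.
- tray: Fixed: shallow aluminium tray 240 x 170, floor 3 thick, rim 12 high; holds collar and clip. Origin: centre of its underside.
- tin_yellow: Yellow paint tin, diameter 61, 55 high; origin at the centre of its underside. Leave alone.
- tin_red: Red paint tin, same size. Leave alone.
- jar: Glass jar with brushes, diameter 69, 160 high over the brushes. Leave alone.
Things that resemble listed ones, but are neither listed nor needed, are in the scene too. Several things have the shape of the collar; the one meant has the colours described above. Several things look just like the clip: the one meant starts farthest to the robot's right.

How it is judged:
By the outcome, as a careful person would: the job done as asked, in the order asked, and still so for the second after the job is handed in, with the robot touching nothing.
It also fails if it takes over 72 s, if anything falls off the work surface, if the arm or the gripper's body presses on something with over 40 N, if the wrist force passes 120 N, or if a joint passes its speed limit or range.

## Working session

There is one attempt and no reset: what is moved stays moved. The work goes in short steps, Python scripts to look and compute and a shell command to move; the robot and the scene stay as the last step left them, time stands still between calls to the robot, and variables do not carry over. Pictures are saved under pics/ and viewed, and the job is handed in when it is done.

```bash
ls; mkdir -p pics; python3 - <<'E'
from cell import bot
import cv2,numpy as np
print(bot.sense(), bot.hold_point_z)
for n in ("scene","top"):
    c=bot.read_camera(n)
    np.savez(f"pics/{n}0.npz",**c)
    cv2.imwrite(f"pics/{n}0.png",cv2.resize(c["image"][:,:,::-1],(800,600),interpolation=cv2.INTER_CUBIC))
    print(n,c["K"],c["xyz"],c["attitude"])
E
```

```text
pics
{'time': 0.0, 'qpos': array([ 1.29096543,  0.46835127, -0.01162702,  1.60358508,  0.00596265,
        1.07138448, -0.05631395]), 'qd': array([ 9.41825622e-06,  9.89953207e-04, -6.34241815e-04,  1.34853624e-03,
       -6.96887715e-04, -6.25700545e-05, -1.22691042e-04]), 'joint_efforts': array([-8.11828031e-04, -5.20579076e+01, -1.31215455e-02, -2.43752968e+01,
       -5.68327680e-02,  1.72658893e-02,  1.83731549e-04]), 'ee_pos': array([ 0.15233162, -0.63132256,  0.2136731 ]), 'eef_rot': array([-2.46747547e+00,  1.94292727e+00,  2.16141235e-03]), 'wrist_force': array([ 0.31682781, -0.7195964 ,  0.70643917]), 'ft_torque': array([ 0.00646945, -0.02974202, -0.00943064]), 'width': 0.0918972899641798} 0.0187
scene [[368.95968947   0.         251.87843732]
 [  0.         368.95968947 189.09214881]
 [  0.           0.           1.        ]] [1.12364151 0.0051727  0.56434492] [-1.78113917 -1.63955594  0.74685762]
top [[475.07300203   0.         257.65527774]
 [  0.         475.07300203 197.75544886]
 [  0.           0.           1.        ]] [0.36993447 0.04732574 1.18564929] [-2.12308475  2.10673923 -0.19024042]
```

View pics/scene0.png

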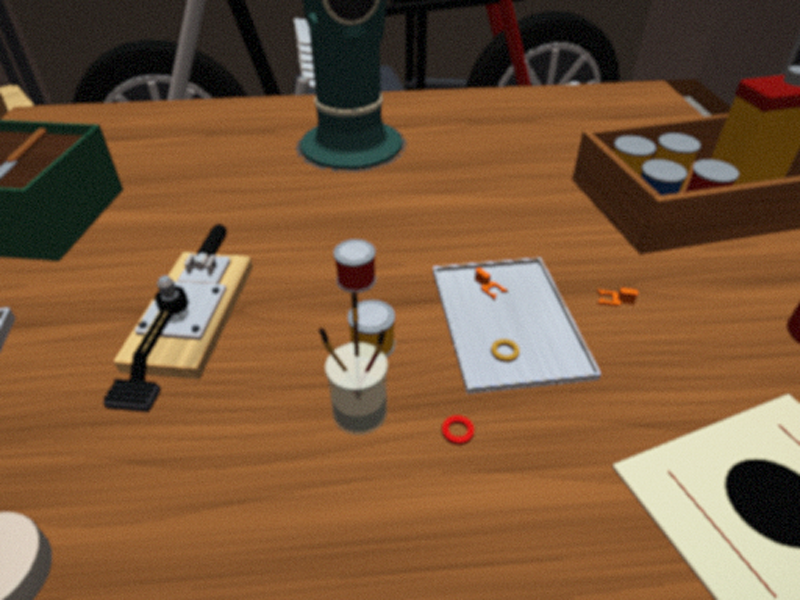

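View pics/top0.png

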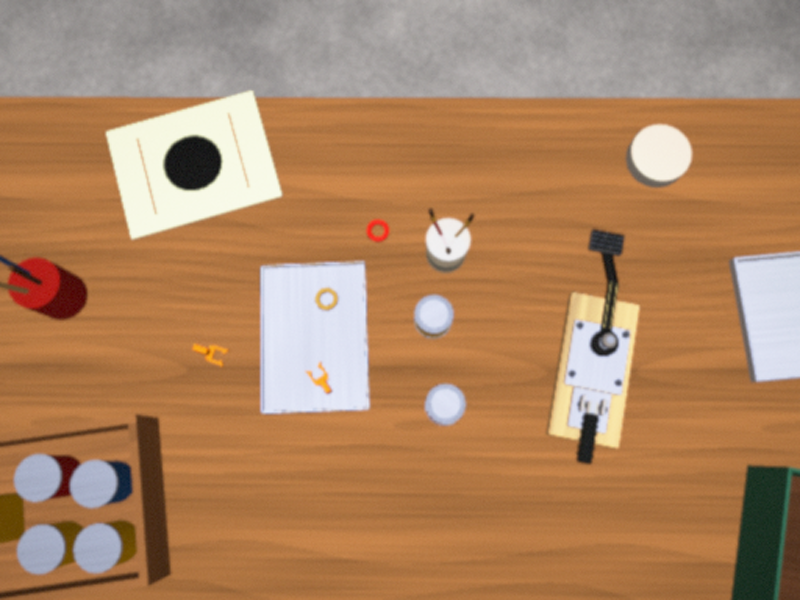

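```bash
cat > h.py <<'E'
import numpy as np,cv2
from scipy.spatial.transform import Rotation as R
from cell import bot
def load(n,i): return dict(np.load(f"pics/{n}{i}.npz"))
def snap(n,i):
    c=bot.read_camera(n); np.savez(f"pics/{n}{i}.npz",**c); return c
def cloud(c):
    K=c["K"];h,w=c["depth"].shape;v,u=np.mgrid[:h,:w];d=c["depth"]
    P=np.stack([(u-K[0,2])/K[0,0]*d,(v-K[1,2])/K[1,1]*d,d],-1)
    return P@R.from_rotvec(c["attitude"]).as_matrix().T+c["xyz"]
def ray(c,u,v,z):
    K=c["K"];r=R.from_rotvec(c["attitude"]).as_matrix()@np.array([(u-K[0,2])/K[0,0],(v-K[1,2])/K[1,1],1.])
    return c["xyz"]+r*(z-c["xyz"][2])/r[2]
def proj(c,p):
    q=R.from_rotvec(c["attitude"]).as_matrix().T@(np.asarray(p)-c["xyz"]); q=c["K"]@q; return q[:2]/q[2]
def crop(c,u,v,s,k,name):
    u0=int(u-s);v0=int(v-s*.75);im=c["image"][max(v0,0):v0+int(1.5*s),max(u0,0):u0+2*s,::-1]
    cv2.imwrite(f"pics/{name}.png",cv2.resize(im,None,fx=k,fy=k,interpolation=cv2.INTER_CUBIC)); print(name,"origin",max(u0,0),max(v0,0),"scale",k)
E
python3 - <<'E'
from h import *
t=load("top",0);s=load("scene",0)
for nm,(u,v) in dict(tray=(200,215),clip=(205,242),clip2=(134,226),collar=(209,191),shaft=(387,218),tiny=(278,201),tinr=(285,259),jar=(287,155)).items():
    print(nm,cloud(t)[v,u].round(4),proj(s,cloud(t)[v,u]).round(0))
crop(t,387,228,50,8,"c_hang");crop(t,200,215,50,8,"c_tray");
crop(s,112,200,60,6,"s_hang");crop(s,320,200,50,8,"s_tray")
E
```

```text
tray [5.549e-01 2.088e-01 2.000e-04] [326. 205.]
clip [0.4844 0.1911 0.0243] [312. 177.]
clip2 [0.5255 0.3739 0.0022] [395. 191.]
collar [0.6163 0.1873 0.004 ] [323. 225.]
shaft [ 0.536  -0.2371  0.096 ] [109. 178.]
tiny [0.5817 0.0134 0.0563] [237. 200.]
tinr [ 0.4426 -0.0033  0.0553] [226. 160.]
jar [ 0.688  -0.0071  0.0878] [227. 230.]
c_hang origin 337 190 scale 8
c_tray origin 150 177 scale 8
s_hang origin 52 155 scale 6
s_tray origin 270 162 scale 8
```

View pics/c_hang.png

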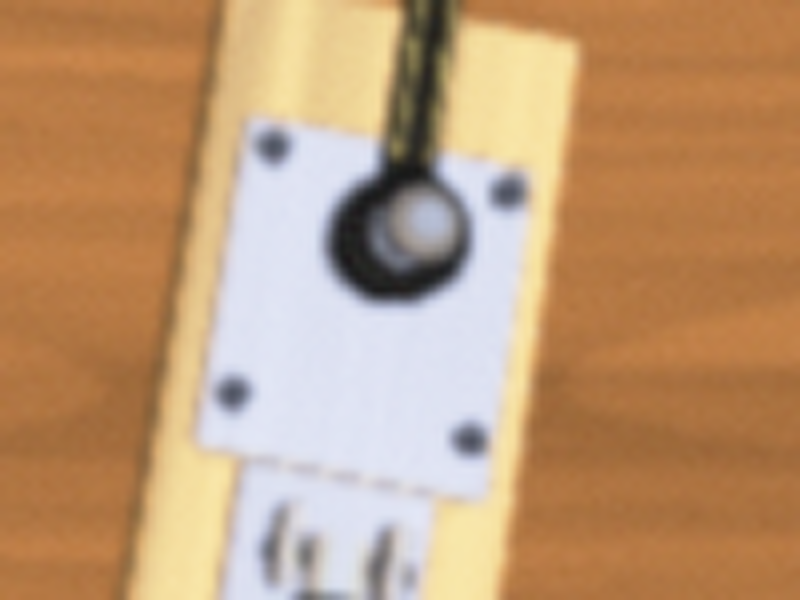

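View pics/c_tray.png

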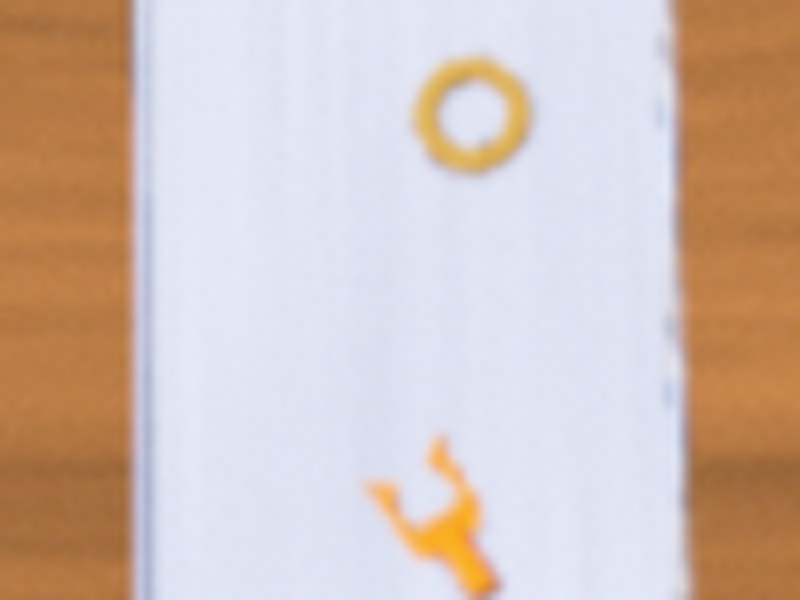

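View pics/s_hang.png

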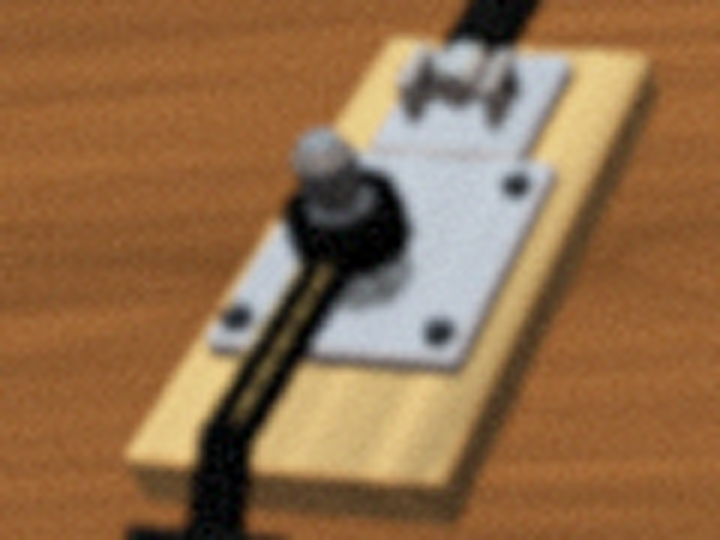

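View pics/s_tray.png

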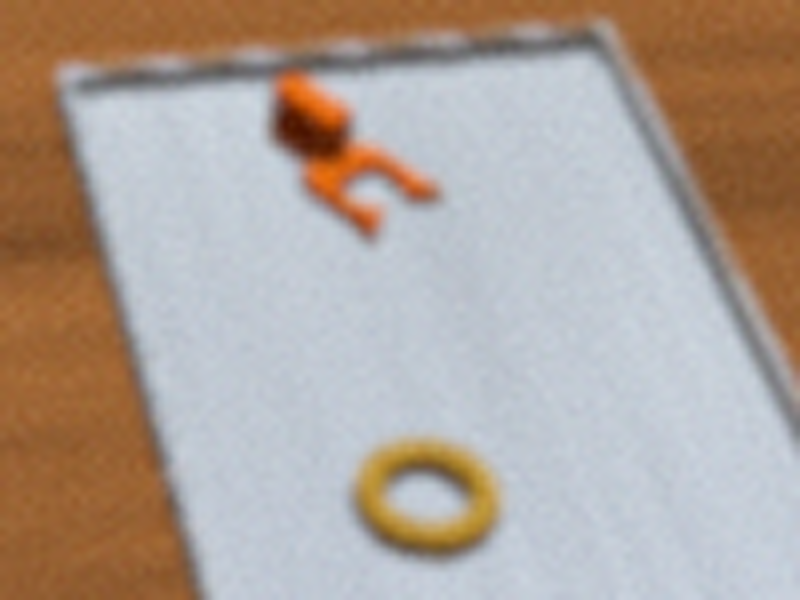

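```bash
python3 - <<'E'
from h import *
t=load("top",0);s=load("scene",0)
def mask(c,lo,hi,box):
    hsv=cv2.cvtColor(c["image"],cv2.COLOR_RGB2HSV);m=cv2.inRange(hsv,lo,hi)
    o=np.zeros_like(m);x0,y0,x1,y1=box;o[y0:y1,x0:x1]=m[y0:y1,x0:x1];return o
# hsv peek
for c,pts in ((t,[(202,190),(204,245)]),(s,[(316,224),(309,177)])):
    hsv=cv2.cvtColor(c["image"],cv2.COLOR_RGB2HSV)
    print([hsv[v,u] for u,v in pts])
for nm,c,box in (("top",t,(195,175,225,210)),("scene",s,(305,208,340,240))):
    m=mask(c,(10,90,60),(35,255,255),box)
    cn=max(cv2.findContours(m,0,2)[0],key=cv2.contourArea)
    e=cv2.fitEllipse(cn);print(nm,"collar",e, ray(c,*e[0],0.011 if nm=="top" else .0085).round(4))
for nm,c,box in (("top",t,(185,225,225,260)),("scene",s,(295,165,335,200))):
    m=mask(c,(3,120,60),(25,255,255),box)
    cv2.imwrite(f"pics/m_{nm}.png",cv2.resize(m[box[1]:box[3],box[0]:box[2]],None,fx=12,fy=12,interpolation=0))
crop(t,203,242,20,20,"c_clip");crop(s,313,180,20,20,"s_clip")
crop(t,385,220,20,20,"c_shaft");crop(s,109,190,20,20,"s_shaft")
E
```

```text
[array([ 19, 110, 225], dtype=uint8), array([ 18, 193, 246], dtype=uint8)]
[array([ 20, 183, 185], dtype=uint8), array([  9, 231, 129], dtype=uint8)]
top collar ((208.55633544921875, 190.86767578125), (12.659412384033203, 13.127102851867676), 3.579535722732544) [0.6151 0.1876 0.011 ]
scene collar ((322.95172119140625, 223.64068603515625), (13.1473970413208, 16.835355758666992), 102.85989379882812) [0.6163 0.1876 0.0085]
c_clip origin 183 227 scale 20
s_clip origin 293 165 scale 20
c_shaft origin 365 205 scale 20
s_shaft origin 89 175 scale 20
```

View pics/c_clip.png

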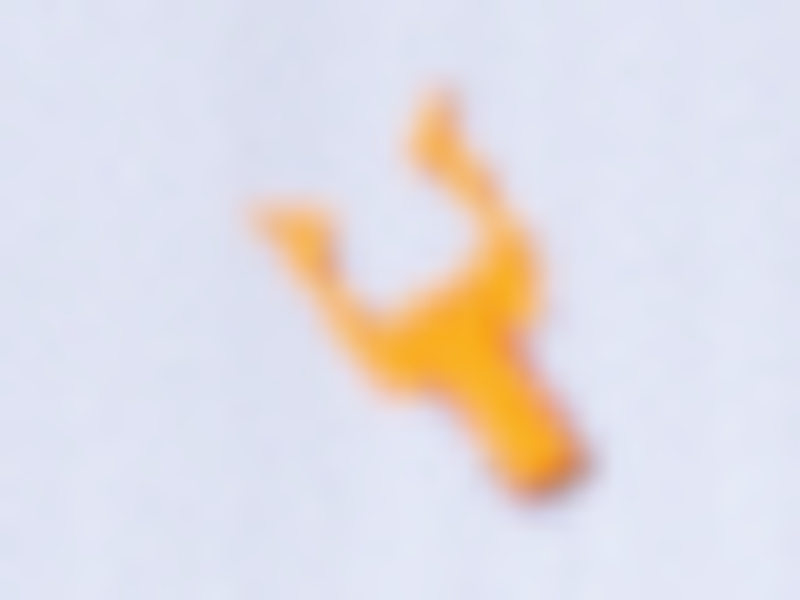

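View pics/s_clip.png

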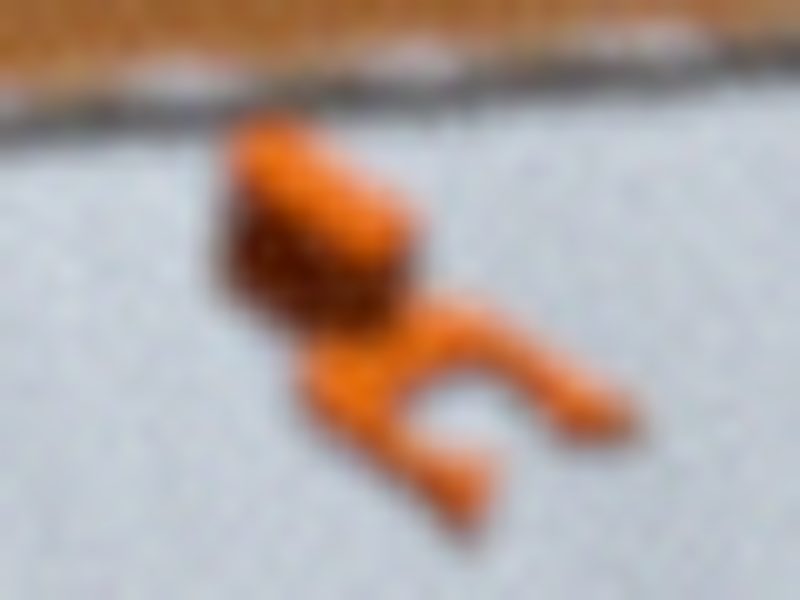

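View pics/c_shaft.png

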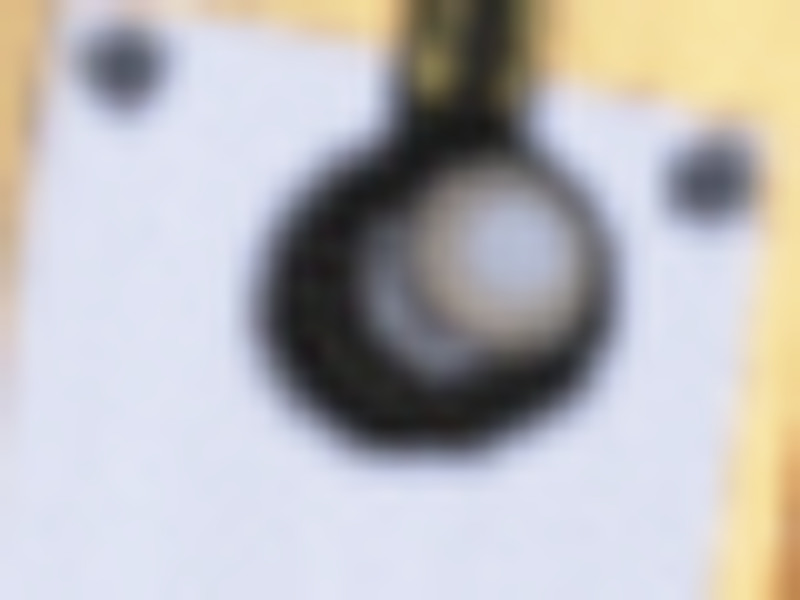

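View pics/s_shaft.png

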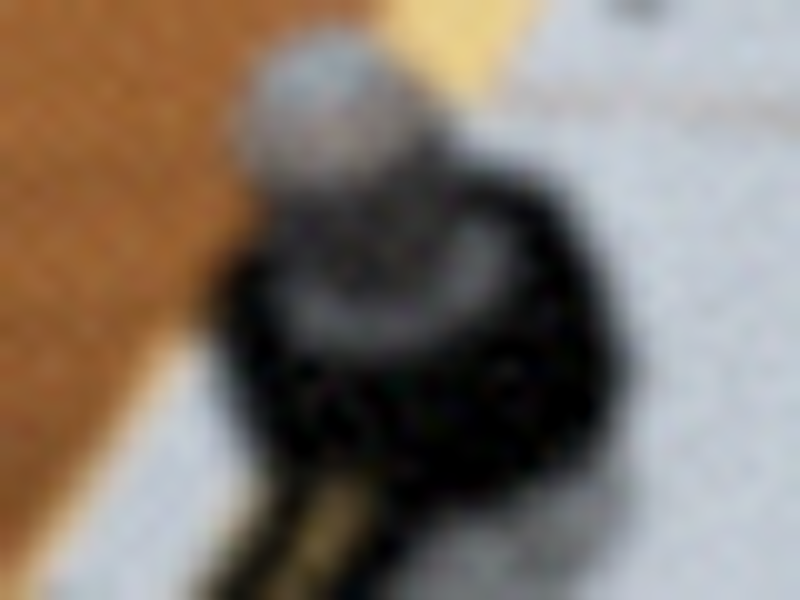

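```bash
python3 - <<'E'
from h import *
from scipy.optimize import least_squares
t=load("top",0);s=load("scene",0)
f=lambda o,x,y:(o[0]+(x+.5)/20-.5,o[1]+(y+.5)/20-.5)
T=lambda x,y,z:ray(t,*f((183,227),x,y),z); S=lambda x,y,z:ray(s,*f((293,165),x,y),z)
for n,p in dict(Ltip=T(252,210,.008),Rtip=T(445,88,.008),tabrearmid=T(545,478,.025),jaw=T(415,250,.008)).items(): print("T",n,p.round(4))
for n,p in dict(Ltip=S(632,420,.008),Rtip=S(475,530,.008),tabr=S(265,130,.025),tabf=S(385,240,.025),tabmid=S(325,187,.025)).items(): print("S",n,p.round(4))
ut=f((365,205),517,250);us=f((89,175),318,85)
r=least_squares(lambda p:np.r_[proj(t,p)-ut,proj(s,p)-us],[.53,-.23,.095]);print("shafttop",r.x.round(4),r.fun.round(2))
for z in (.0885,.095,.1015): print(z,ray(t,*ut,z).round(4),ray(s,*us,z).round(4))
# hub disk in top view
uh=f((365,205),438,300);print("hub",ray(t,*uh,.0705).round(4))
us2=f((89,175),415,250);print("hub scene guess",ray(s,*us2,.0705).round(4))
# screws plate corners
g=lambda x,y,z:ray(t,337+(x+.5)/8-.5,190+(y+.5)/8-.5,z)
P=[g(273,146,.034),g(508,191,.034),g(469,439,.034),g(233,393,.034)];print(np.round(P,4))
P=np.array(P);d=(P[0]+P[1]-P[2]-P[3])/2;print("hanger yaw deg",np.degrees(np.arctan2(d[1],d[0])),np.linalg.norm(d))
e=P[0]+P[3]-P[1]-P[2];print(np.degrees(np.arctan2(-e[0],e[1])))
E
```

```text
T Ltip [0.4982 0.2181 0.008 ]
T Rtip [0.5136 0.1945 0.008 ]
T tabrearmid [0.4638 0.1787 0.025 ]
T jaw [0.4934 0.1976 0.008 ]
S Ltip [0.4985 0.217  0.008 ]
S Rtip [0.5156 0.1951 0.008 ]
S tabr [0.463  0.1796 0.025 ]
S tabf [0.4841 0.1895 0.025 ]
S tabmid [0.474  0.1845 0.025 ]
shafttop [ 0.5385 -0.2457  0.0957] [ 0.27 -0.06  0.23  0.01]
0.0885 [ 0.5395 -0.247   0.0885] [ 0.5295 -0.25    0.0885]
0.095 [ 0.5385 -0.2453  0.095 ] [ 0.5376 -0.2465  0.095 ]
0.1015 [ 0.5375 -0.2435  0.1015] [ 0.5457 -0.2431  0.1015]
hub [ 0.5363 -0.2423  0.0705]
hub scene guess [ 0.5348 -0.244   0.0705]
[[ 0.5704 -0.2145  0.034 ]
 [ 0.557  -0.2857  0.034 ]
 [ 0.4811 -0.2703  0.034 ]
 [ 0.4944 -0.1997  0.034 ]]
hanger yaw deg -11.254376092216036 0.07742928909170553
-10.728265306993476
```

```bash
cat >> h.py <<'E'
def rel(target, yaw_x=None):
    """tool-frame shift to world target (TCP), current state"""
    s=bot.sense();M=R.from_rotvec(s["eef_rot"]).as_matrix()
    d=M.T@(np.asarray(target)-s["ee_pos"])
    print("t",round(s["time"],2),"pos",s["ee_pos"].round(4),"xyaw",np.degrees(np.arctan2(M[1,0],M[0,0])).round(2),"tilt",(M[:,2]).round(4),"w",s["width"].round(4),"F",s["wrist_force"].round(2))
    print("shift mm",(d*1000).round(2)); return d
E
python3 -m inch '[{"az":-6.4,"jaw":0.35},{"az":-6.4,"jaw":0.35},{"az":-6.4,"jaw":0.35},{"jaw":0.35}]' 15
python3 -c "
from h import *; rel([.6155,.1876,.214])"
```

```text
invalid input at $[0]: expected keys jaw, dx, dy, dz, ax, ay, az
Traceback (most recent call last):
  File "h.py", line 23, in rel
    print("t",round(s["time"],2),"pos",s["ee_pos"].round(4),"xyaw",np.degrees(np.arctan2(M[1,0],M[0,0])).round(2),"tilt",(M[:,2]).round(4),"w",s["width"].round(4),"F",s["wrist_force"].round(2))
                                                                                                                                               ^^^^^^^^^^^^^^^^
AttributeError: 'float' object has no attribute 'round'
```

```bash
sed -i 's/s\["width"\].round(4)/round(s["width"],4)/' h.py
python3 -m inch '[{"jaw":0.35,"dx":0,"dy":0,"dz":0,"ax":0,"ay":0,"az":-6.4},{"jaw":0.35,"dx":0,"dy":0,"dz":0,"ax":0,"ay":0,"az":-6.4},{"jaw":0.35,"dx":0,"dy":0,"dz":0,"ax":0,"ay":0,"az":-6.4},{"jaw":0.35,"dx":0,"dy":0,"dz":0,"ax":0,"ay":0,"az":0}]' 15
python3 -c "
from h import *; rel([.6155,.1876,.214])"
```

```text
time: 0.43
ee_pos: [0.1523, -0.6315, 0.214]
eef_rot: [-2.759, 1.5, 0.001]
wrist_force: [0.1, 0.1, -0.8]
width: 0.0672
t 0.43 pos [ 0.1523 -0.6315  0.214 ] xyaw -57.08 tilt [-1.0e-04  1.1e-03 -1.0e+00] w 0.0672 F [ 0.09  0.09 -0.79]
shift mm [-435.83 -833.98    0.89]
```

```bash

python3 -m inch '[{"jaw":0.35,"dx":-0.0174,"dy":-0.0334,"dz":0,"ax":0,"ay":0,"az":0},{"jaw":0.35,"dx":-0.0174,"dy":-0.0334,"dz":0,"ax":0,"ay":0,"az":0},{"jaw":0.35,"dx":-0.0174,"dy":-0.0334,"dz":0,"ax":0,"ay":0,"az":0},{"jaw":0.35,"dx":-0.0174,"dy":-0.0334,"dz":0,"ax":0,"ay":0,"az":0},{"jaw":0.35,"dx":-0.0174,"dy":-0.0334,"dz":0,"ax":0,"ay":0,"az":0},{"jaw":0.35,"dx":-0.0174,"dy":-0.0334,"dz":0,"ax":0,"ay":0,"az":0},{"jaw":0.35,"dx":-0.0174,"dy":-0.0334,"dz":0,"ax":0,"ay":0,"az":0},{"jaw":0.35,"dx":-0.0174,"dy":-0.0334,"dz":0,"ax":0,"ay":0,"az":0},{"jaw":0.35,"dx":-0.0174,"dy":-0.0334,"dz":0,"ax":0,"ay":0,"az":0},{"jaw":0.35,"dx":-0.0174,"dy":-0.0334,"dz":0,"ax":0,"ay":0,"az":0},{"jaw":0.35,"dx":-0.0174,"dy":-0.0334,"dz":0,"ax":0,"ay":0,"az":0},{"jaw":0.35,"dx":-0.0174,"dy":-0.0334,"dz":0,"ax":0,"ay":0,"az":0},{"jaw":0.35,"dx":-0.0174,"dy":-0.0334,"dz":0,"ax":0,"ay":0,"az":0},{"jaw":0.35,"dx":-0.0174,"dy":-0.0334,"dz":0,"ax":0,"ay":0,"az":0},{"jaw":0.35,"dx":-0.0174,"dy":-0.0334,"dz":0,"ax":0,"ay":0,"az":0},{"jaw":0.35,"dx":-0.0174,"dy":-0.0334,"dz":0,"ax":0,"ay":0,"az":0},{"jaw":0.35,"dx":-0.0174,"dy":-0.0334,"dz":0,"ax":0,"ay":0,"az":0},{"jaw":0.35,"dx":-0.0174,"dy":-0.0334,"dz":0,"ax":0,"ay":0,"az":0},{"jaw":0.35,"dx":-0.0174,"dy":-0.0334,"dz":0,"ax":0,"ay":0,"az":0},{"jaw":0.35,"dx":-0.0174,"dy":-0.0334,"dz":0,"ax":0,"ay":0,"az":0}]'
python3 -c "
from h import *; rel([.6155,.1876,.214])"
```

```text
time: 2.1
ee_pos: [0.5264, 0.0238, 0.2145]
eef_rot: [2.755, -1.51, -0.0]
wrist_force: [0.3, -0.3, -0.4]
width: 0.0599
t 2.1 pos [0.5264 0.0238 0.2145] xyaw -57.46 tilt [-2.e-04 -2.e-04 -1.e+00] w 0.0599 F [ 0.3  -0.34 -0.4 ]
shift mm [ -90.16 -163.25    0.43]
```

```bash

python3 -m inch '[{"jaw":0.35,"dx":-0.0176,"dy":-0.0332,"dz":0,"ax":0,"ay":0,"az":0},{"jaw":0.35,"dx":-0.0176,"dy":-0.0332,"dz":0.015,"ax":0,"ay":0,"az":0},{"jaw":0.35,"dx":-0.0176,"dy":-0.0332,"dz":0.015,"ax":0,"ay":0,"az":0},{"jaw":0.35,"dx":-0.0176,"dy":-0.0332,"dz":0.015,"ax":0,"ay":0,"az":0},{"jaw":0.35,"dx":-0.0176,"dy":-0.0332,"dz":0.015,"ax":0,"ay":0,"az":0},{"jaw":0.35,"dx":0,"dy":0,"dz":0.04,"ax":0,"ay":0,"az":0},{"jaw":0.35,"dx":0,"dy":0,"dz":0.04,"ax":0,"ay":0,"az":0},{"jaw":0.35,"dx":0,"dy":0,"dz":0.01,"ax":0,"ay":0,"az":0},{"jaw":0.35,"dx":0,"dy":0,"dz":0,"ax":0,"ay":0,"az":0},{"jaw":0.35,"dx":0,"dy":0,"dz":0,"ax":0,"ay":0,"az":0}]'
python3 - <<'E'
from h import *; rel([.6155,.1876,.0045])
t=snap("top",1);s=snap("scene",1)
crop(s,322,215,50,8,"s_col1");crop(t,208,190,40,10,"t_col1")
E
```

```text
time: 2.93
ee_pos: [0.6182, 0.186, 0.0652]
eef_rot: [-2.756, 1.507, 0.0]
wrist_force: [0.5, -0.0, -0.5]
width: 0.0598
t 2.93 pos [0.6182 0.186  0.0652] xyaw -57.34 tilt [-0.  0. -1.] w 0.0598 F [ 0.52 -0.01 -0.47]
shift mm [-2.82  1.36 60.68]
s_col1 origin 272 177 scale 8
t_col1 origin 168 160 scale 10
```

View pics/s_col1.png

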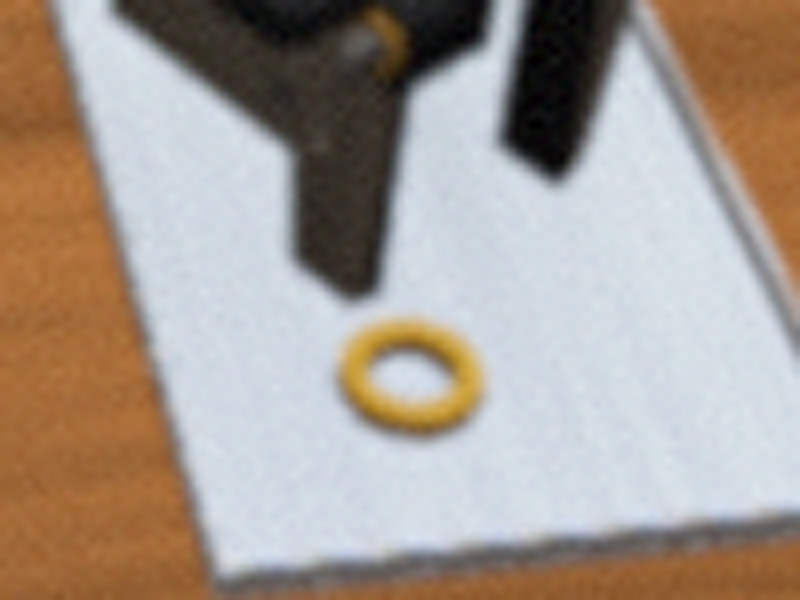

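View pics/t_col1.png

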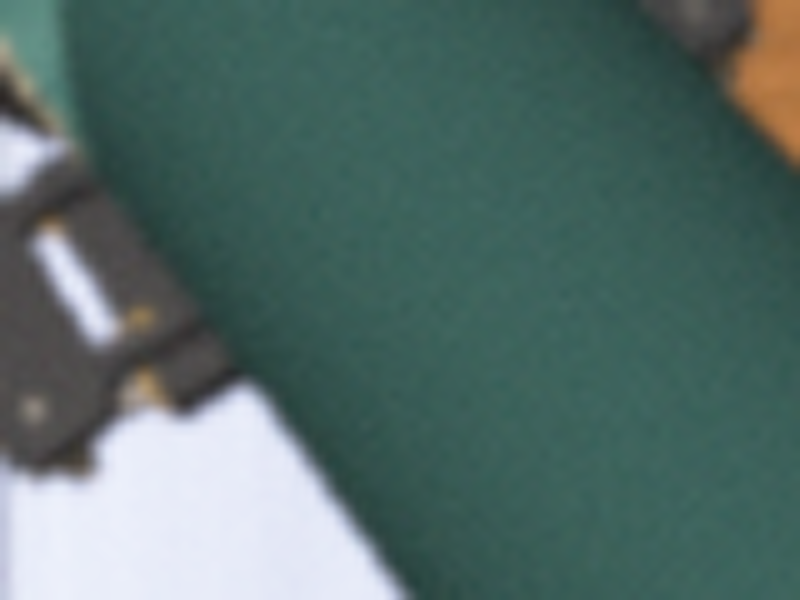

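```bash

python3 - <<'E'
from h import *
s=load("scene",1);st=bot.sense();M=R.from_rotvec(st["eef_rot"]).as_matrix();p=st["ee_pos"]
for h in (0,.005,.01):
  for sx in (1,-1):
    for w in (.03,.036):
      print(h,sx,w,[((proj(s,p+M@[sx*w,dy,-h])-[272,177])*8).round(0).tolist() for dy in (-.01,.01)])
c=cloud(s)
for u,v in ((352,285),(340,230),(555,165)): 
    print(c[177+v//8,272+u//8].round(4), M.T@(c[177+v//8,272+u//8]-p))
t=load("top",1); ct=cloud(t)
E
```

```text
0 1 0.03 [[376.0, 294.0], [316.0, 247.0]]
0 1 0.036 [[358.0, 305.0], [298.0, 258.0]]
0 -1 0.03 [[551.0, 187.0], [491.0, 144.0]]
0 -1 0.036 [[568.0, 177.0], [507.0, 134.0]]
0.005 1 0.03 [[378.0, 279.0], [318.0, 232.0]]
0.005 1 0.036 [[360.0, 290.0], [300.0, 243.0]]
0.005 -1 0.03 [[554.0, 172.0], [493.0, 129.0]]
0.005 -1 0.036 [[571.0, 162.0], [510.0, 119.0]]
0.01 1 0.03 [[381.0, 263.0], [320.0, 217.0]]
0.01 1 0.036 [[362.0, 274.0], [302.0, 227.0]]
0.01 -1 0.03 [[557.0, 157.0], [496.0, 114.0]]
0.01 -1 0.036 [[574.0, 147.0], [513.0, 104.0]]
[0.6479 0.159  0.0763] [ 0.03829582 -0.00915297 -0.00891825]
[0.6509 0.1524 0.0978] [ 0.04549321 -0.00812406 -0.03038406]
[0.6106 0.2164 0.0753] [-0.03013658 -0.00866029 -0.00802205]
```

```bash

python3 -m inch '[{"jaw":0.35,"dx":-0.0025,"dy":0.001,"dz":0.02,"ax":0,"ay":0,"az":0},{"jaw":0.35,"dx":0,"dy":0,"dz":0.02,"ax":0,"ay":0,"az":0},{"jaw":0.35,"dx":0,"dy":0,"dz":0.013,"ax":0,"ay":0,"az":0},{"jaw":0.35,"dx":0,"dy":0,"dz":0.0065,"ax":0,"ay":0,"az":0},{"jaw":0.35,"dx":0,"dy":0,"dz":0,"ax":0,"ay":0,"az":0},{"jaw":0.35,"dx":0,"dy":0,"dz":0,"ax":0,"ay":0,"az":0}]'
python3 - <<'E'
from h import *; rel([.616,.1876,.0055])
E
```

```text
time: 3.53
ee_pos: [0.6164, 0.1878, 0.0061]
eef_rot: [-2.757, 1.505, -0.001]
wrist_force: [-0.2, -0.4, -0.1]
width: 0.0595
t 3.53 pos [0.6164 0.1878 0.0061] xyaw -57.26 tilt [ 1.3e-03  4.0e-04 -1.0e+00] w 0.0595 F [-0.21 -0.43 -0.11]
shift mm [-0.04  0.41  0.55]
```

```bash

python3 -m inch '[{"jaw":0.7,"dx":0,"dy":0,"dz":0,"ax":0,"ay":0,"az":0},{"jaw":0.7,"dx":0,"dy":0,"dz":0,"ax":0,"ay":0,"az":0},{"jaw":0.7,"dx":0,"dy":0,"dz":0,"ax":0,"ay":0,"az":0},{"jaw":0.7,"dx":0,"dy":0,"dz":0,"ax":0,"ay":0,"az":0},{"jaw":0.7,"dx":0,"dy":0,"dz":0,"ax":0,"ay":0,"az":0}]' 15
python3 - <<'E'
from h import *; rel([.616,.1876,.0055])
E
```

```text
time: 3.95
ee_pos: [0.6161, 0.1878, 0.0058]
eef_rot: [-2.757, 1.504, -0.001]
wrist_force: [-0.8, -0.5, 3.0]
width: 0.0365
t 3.95 pos [0.6161 0.1878 0.0058] xyaw -57.23 tilt [ 1.1e-03  1.0e-04 -1.0e+00] w 0.0365 F [-0.76 -0.47  2.97]
shift mm [0.09 0.21 0.28]
```

```bash

python3 -m inch '[{"jaw":0.7,"dx":0,"dy":0,"dz":-0.01,"ax":0,"ay":0,"az":0},{"jaw":0.7,"dx":0,"dy":0,"dz":-0.025,"ax":0,"ay":0,"az":0},{"jaw":0.7,"dx":0,"dy":0,"dz":-0.02,"ax":0,"ay":0,"az":0},{"jaw":0.7,"dx":0,"dy":0,"dz":0,"ax":0,"ay":0,"az":0},{"jaw":0.7,"dx":0,"dy":0,"dz":0,"ax":0,"ay":0,"az":0}]'
python3 - <<'E'
from h import *; rel([.616,.1876,.0055])
s=snap("scene",2)
crop(s,322,205,30,12,"s_col2")
E
```

```text
time: 4.37
ee_pos: [0.6164, 0.1879, 0.0615]
eef_rot: [-2.756, 1.504, -0.003]
wrist_force: [-0.2, 0.1, -0.8]
width: 0.0366
t 4.37 pos [0.6164 0.1879 0.0615] xyaw -57.24 tilt [ 2.4e-03  6.0e-04 -1.0e+00] w 0.0366 F [-0.24  0.06 -0.81]
shift mm [1.000e-02 6.500e-01 5.604e+01]
s_col2 origin 292 182 scale 12
```

View pics/s_col2.png

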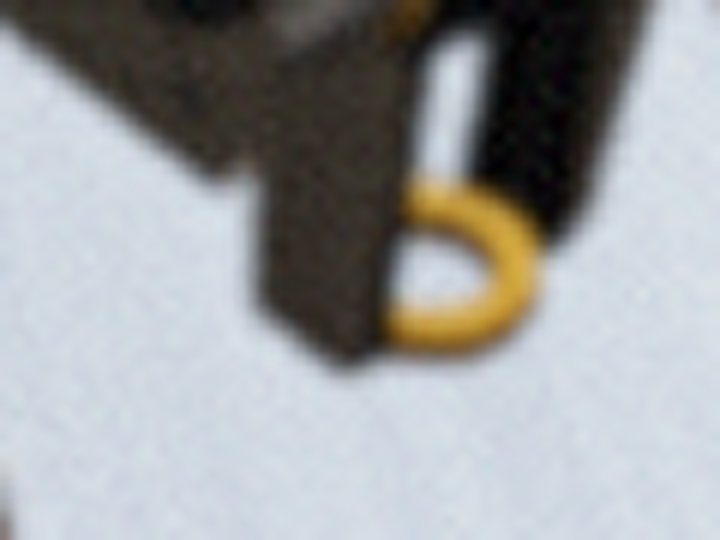

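```bash

python3 -m inch '[{"jaw":0.7,"dx":0,"dy":0,"dz":-0.034,"ax":0,"ay":0,"az":0},{"jaw":0.7,"dx":0.01,"dy":0.01,"dz":-0.0295,"ax":0,"ay":0,"az":0},{"jaw":0.7,"dx":0.0247,"dy":0.023,"dz":0,"ax":0,"ay":0,"az":0},{"jaw":0.7,"dx":0.0247,"dy":0.023,"dz":0,"ax":0,"ay":0,"az":0},{"jaw":0.7,"dx":0.0247,"dy":0.023,"dz":0,"ax":0,"ay":0,"az":0},{"jaw":0.7,"dx":0.0247,"dy":0.023,"dz":0,"ax":0,"ay":0,"az":0},{"jaw":0.7,"dx":0.0247,"dy":0.023,"dz":0,"ax":0,"ay":0,"az":0},{"jaw":0.7,"dx":0.0247,"dy":0.023,"dz":0,"ax":0,"ay":0,"az":0},{"jaw":0.7,"dx":0.0247,"dy":0.023,"dz":0,"ax":0,"ay":0,"az":0},{"jaw":0.7,"dx":0.0247,"dy":0.023,"dz":0,"ax":0,"ay":0,"az":0},{"jaw":0.7,"dx":0.0247,"dy":0.023,"dz":0,"ax":0,"ay":0,"az":0},{"jaw":0.7,"dx":0.0247,"dy":0.023,"dz":0,"ax":0,"ay":0,"az":0},{"jaw":0.7,"dx":0.0247,"dy":0.023,"dz":0,"ax":0,"ay":0,"az":0},{"jaw":0.7,"dx":0.0247,"dy":0.023,"dz":0,"ax":0,"ay":0,"az":0},{"jaw":0.7,"dx":0.0153,"dy":0.0142,"dz":0,"ax":0,"ay":0,"az":0},{"jaw":0.7,"dx":0,"dy":0,"dz":0,"ax":0,"ay":0,"az":0},{"jaw":0.7,"dx":0,"dy":0,"dz":0,"ax":0,"ay":0,"az":0},{"jaw":0.7,"dx":0,"dy":0,"dz":0,"ax":0,"ay":0,"az":0}]'
python3 - <<'E'
from h import *; rel([.538,-.245,.125])
s=snap("scene",3);t=snap("top",3)
crop(s,107,175,30,12,"s_col3");crop(t,388,215,30,12,"t_col3")
E
```

```text
time: 5.92
ee_pos: [0.537, -0.2438, 0.1227]
eef_rot: [-2.758, 1.503, 0.003]
wrist_force: [0.5, 1.0, -0.8]
width: 0.0369
t 5.92 pos [ 0.537  -0.2438  0.1227] xyaw -57.18 tilt [-0.0013  0.0017 -1.    ] w 0.0369 F [ 0.48  1.   -0.78]
shift mm [ 1.57 -0.22 -2.34]
s_col3 origin 77 152 scale 12
t_col3 origin 358 192 scale 12
```

View pics/s_col3.png

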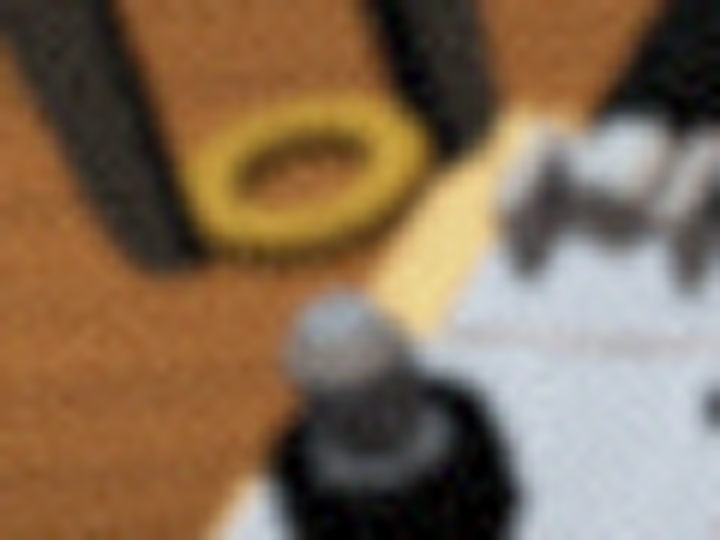

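View pics/t_col3.png

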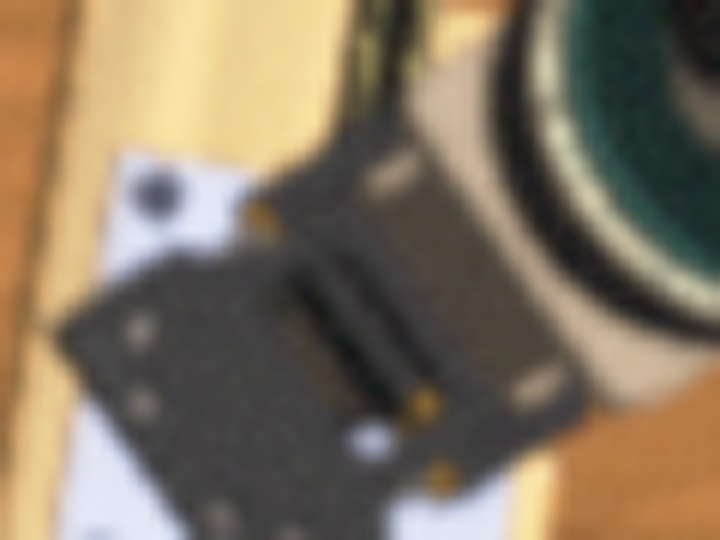

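```bash

python3 - <<'E'
from h import *
s=load("scene",3);st=bot.sense();M=R.from_rotvec(st["eef_rot"]).as_matrix();p=st["ee_pos"]
im=cv2.resize(s["image"][152:197,77:137,::-1],None,fx=12,fy=12,interpolation=cv2.INTER_CUBIC)
a=np.linspace(0,2*np.pi,60)
def circ(c,r,z,col):
    pts=[((proj(s,[c[0]+r*np.cos(x),c[1]+r*np.sin(x),z])-[77,152])*12+5.5) for x in a]
    cv2.polylines(im,[np.int32(pts)],True,col,1)
zt=p[2]+.0055
circ(p,.019,zt,(255,0,0));circ(p,.011,zt,(255,0,0));circ(p,.019,zt-.008,(255,255,0))
for x in (.538,):
    c=(x,-.245); circ(c,.006,.0957,(0,0,255));circ(c,.010,.0897,(0,0,255));circ(c,.020,.0705,(0,255,0))
cv2.imwrite("pics/ov3.png",im)
E
```

```text
(no output)
```

View pics/ov3.png

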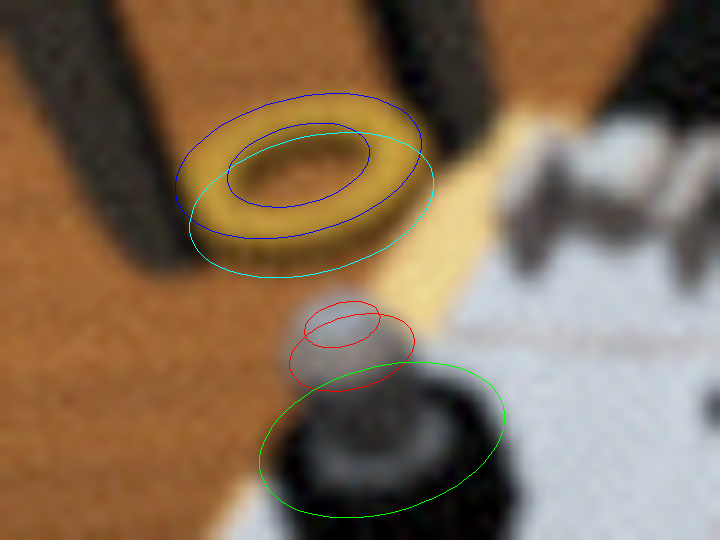

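```bash

python3 -m inch '[{"jaw":0.7,"dx":0.002,"dy":0,"dz":0.008,"ax":0,"ay":0,"az":0},{"jaw":0.7,"dx":0,"dy":0,"dz":0.008,"ax":0,"ay":0,"az":0},{"jaw":0.7,"dx":0,"dy":0,"dz":0.002,"ax":0,"ay":0,"az":0},{"jaw":0.7,"dx":0,"dy":0,"dz":0,"ax":0,"ay":0,"az":0},{"jaw":0.7,"dx":0,"dy":0,"dz":0,"ax":0,"ay":0,"az":0}]'
python3 - <<'E'
from h import *; rel([.538,-.2455,.1])
s=snap("scene",4)
crop(s,107,175,30,12,"s_col4")
E
```

```text
time: 6.43
ee_pos: [0.5382, -0.2466, 0.1051]
eef_rot: [-2.758, 1.504, 0.001]
wrist_force: [-0.6, 0.4, 0.2]
width: 0.0365
t 6.43 pos [ 0.5382 -0.2466  0.1051] xyaw -57.21 tilt [-8.e-04  4.e-04 -1.e+00] w 0.0365 F [-0.6   0.37  0.18]
shift mm [-1.05 -0.43  5.11]
s_col4 origin 77 152 scale 12
```

View pics/s_col4.png

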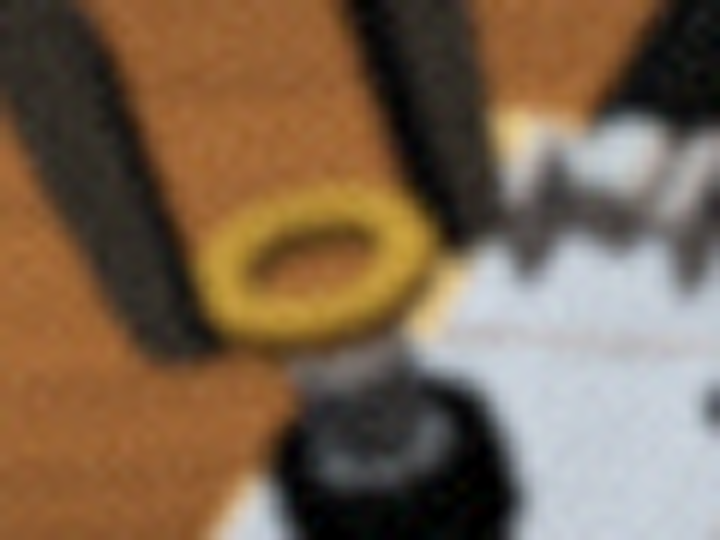

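```bash

python3 -m inch '[{"jaw":0.7,"dx":-0.001,"dy":0,"dz":0.003,"ax":0,"ay":0,"az":0},{"jaw":0.7,"dx":0,"dy":0,"dz":0.002,"ax":0,"ay":0,"az":0},{"jaw":0.7,"dx":0,"dy":0,"dz":0,"ax":0,"ay":0,"az":0}]'
python3 -m inch '[{"jaw":0.7,"dx":0,"dy":0,"dz":0.002,"ax":0,"ay":0,"az":0},{"jaw":0.7,"dx":0,"dy":0,"dz":0.001,"ax":0,"ay":0,"az":0},{"jaw":0.7,"dx":0,"dy":0,"dz":0,"ax":0,"ay":0,"az":0}]'
python3 - <<'E'
from h import *; rel([.538,-.2455,.1])
s=snap("scene",5)
crop(s,107,175,30,12,"s_col5")
E
```

```text
time: 6.73
ee_pos: [0.5375, -0.2461, 0.1002]
eef_rot: [2.758, -1.505, -0.001]
wrist_force: [-0.8, -0.7, -0.2]
width: 0.0368
time: 6.98
ee_pos: [0.5376, -0.2462, 0.0973]
eef_rot: [2.758, -1.505, -0.001]
wrist_force: [-0.3, 0.7, -0.6]
width: 0.0363
t 6.98 pos [ 0.5376 -0.2462  0.0973] xyaw -57.24 tilt [-4.e-04  1.e-04 -1.e+00] w 0.0363 F [-0.34  0.72 -0.6 ]
shift mm [-0.38 -0.67 -2.69]
s_col5 origin 77 152 scale 12
```

View pics/s_col5.png

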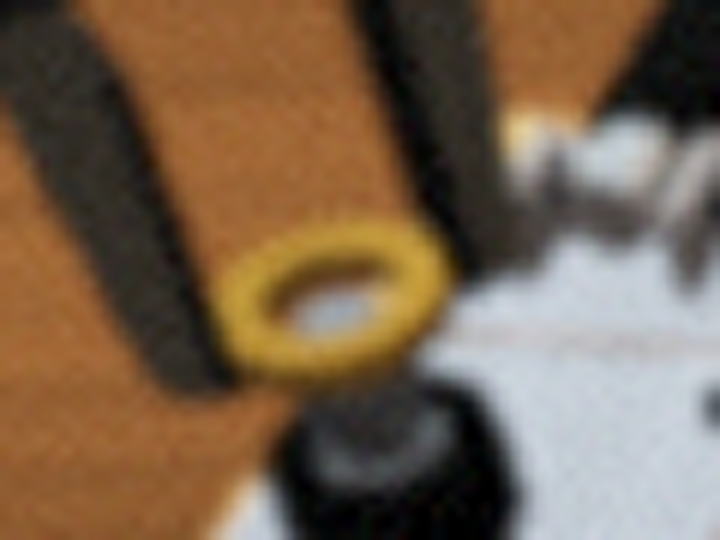

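```bash

python3 -m inch '[{"jaw":0.7,"dx":0,"dy":0,"dz":0.002,"ax":0,"ay":0,"az":0},{"jaw":0.7,"dx":0,"dy":0,"dz":0.001,"ax":0,"ay":0,"az":0},{"jaw":0.7,"dx":0,"dy":0,"dz":0,"ax":0,"ay":0,"az":0}]'
python3 -m inch '[{"jaw":0.7,"dx":0,"dy":0,"dz":0.002,"ax":0,"ay":0,"az":0},{"jaw":0.7,"dx":0,"dy":0,"dz":0,"ax":0,"ay":0,"az":0}]'
python3 -m inch '[{"jaw":0.7,"dx":0,"dy":0,"dz":0.002,"ax":0,"ay":0,"az":0},{"jaw":0.7,"dx":0,"dy":0,"dz":0,"ax":0,"ay":0,"az":0}]'
```

```text
time: 7.28
ee_pos: [0.5376, -0.2461, 0.0943]
eef_rot: [2.758, -1.505, -0.001]
wrist_force: [0.7, -0.1, -1.2]
width: 0.0367
time: 7.45
ee_pos: [0.5376, -0.2461, 0.0922]
eef_rot: [2.758, -1.505, -0.001]
wrist_force: [-0.1, 0.8, -0.7]
width: 0.037
time: 7.62
ee_pos: [0.5376, -0.2461, 0.0902]
eef_rot: [2.758, -1.505, -0.001]
wrist_force: [0.0, -0.3, -0.2]
width: 0.0365
```

```bash

python3 -m inch '[{"jaw":0.7,"dx":0,"dy":0,"dz":0.003,"ax":0,"ay":0,"az":0},{"jaw":0.7,"dx":0,"dy":0,"dz":0.003,"ax":0,"ay":0,"az":0},{"jaw":0.7,"dx":0,"dy":0,"dz":0,"ax":0,"ay":0,"az":0}]'
python3 -m inch '[{"jaw":0.7,"dx":0,"dy":0,"dz":0.003,"ax":0,"ay":0,"az":0},{"jaw":0.7,"dx":0,"dy":0,"dz":0.003,"ax":0,"ay":0,"az":0},{"jaw":0.7,"dx":0,"dy":0,"dz":0,"ax":0,"ay":0,"az":0}]'
python3 -m inch '[{"jaw":0.7,"dx":0,"dy":0,"dz":0.0015,"ax":0,"ay":0,"az":0},{"jaw":0.7,"dx":0,"dy":0,"dz":0,"ax":0,"ay":0,"az":0}]'
python3 - <<'E'
from h import *; rel([.538,-.2455,.1])
s=snap("scene",6)
crop(s,107,180,30,12,"s_col6")
E
```

```text
time: 7.87
ee_pos: [0.5376, -0.2461, 0.0839]
eef_rot: [2.758, -1.505, -0.001]
wrist_force: [1.1, 0.4, -0.9]
width: 0.0364
time: 8.12
ee_pos: [0.5375, -0.2461, 0.0779]
eef_rot: [2.758, -1.505, -0.001]
wrist_force: [0.5, 0.3, -1.7]
width: 0.0368
time: 8.28
ee_pos: [0.5376, -0.2461, 0.0768]
eef_rot: [2.758, -1.505, -0.001]
wrist_force: [-0.3, 0.3, 0.0]
width: 0.0368
t 8.28 pos [ 0.5376 -0.2461  0.0768] xyaw -57.24 tilt [-5.e-04  2.e-04 -1.e+00] w 0.0368 F [-0.31  0.3   0.01]
shift mm [ -0.31  -0.64 -23.21]
s_col6 origin 77 157 scale 12
```

View pics/s_col6.png

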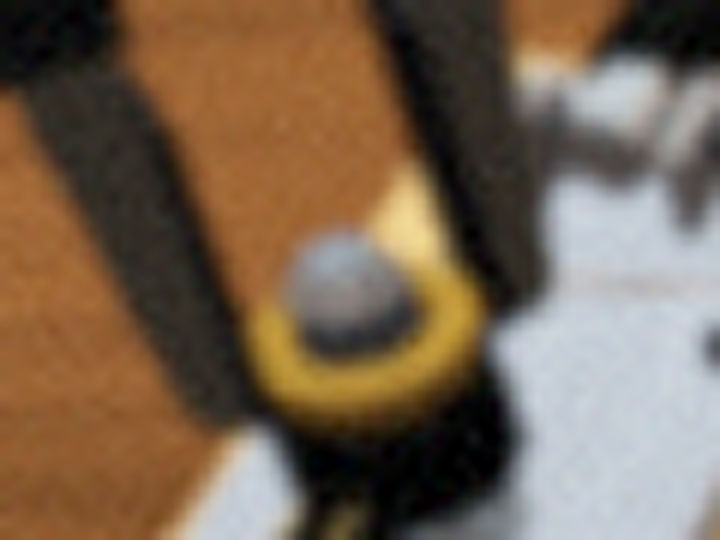

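```bash

python3 -m inch '[{"jaw":0.7,"dx":0,"dy":0,"dz":0.0015,"ax":0,"ay":0,"az":0},{"jaw":0.7,"dx":0,"dy":0,"dz":0,"ax":0,"ay":0,"az":0}]'
python3 -m inch '[{"jaw":0.7,"dx":0,"dy":0,"dz":0.0015,"ax":0,"ay":0,"az":0},{"jaw":0.7,"dx":0,"dy":0,"dz":0,"ax":0,"ay":0,"az":0}]'
```

```text
time: 8.5
ee_pos: [0.5377, -0.2461, 0.0754]
eef_rot: [2.758, -1.505, -0.0]
wrist_force: [-0.3, 0.4, -0.7]
width: 0.037
time: 8.67
ee_pos: [0.5377, -0.2461, 0.0739]
eef_rot: [2.758, -1.505, -0.0]
wrist_force: [0.1, -0.1, 0.2]
width: 0.0369
```

```bash

python3 -m inch '[{"jaw":0.7,"dx":0,"dy":0,"dz":0.0008,"ax":0,"ay":0,"az":0},{"jaw":0.7,"dx":0,"dy":0,"dz":0,"ax":0,"ay":0,"az":0}]'
python3 - <<'E'
from h import *; rel([.538,-.2455,.1])
s=snap("scene",7)
crop(s,107,180,30,12,"s_col7")
E
```

```text
time: 8.83
ee_pos: [0.5379, -0.2462, 0.0733]
eef_rot: [2.758, -1.505, 0.0]
wrist_force: [-0.7, -0.0, -0.0]
width: 0.0369
t 8.83 pos [ 0.5379 -0.2462  0.0733] xyaw -57.24 tilt [ 0.e+00 -1.e-04 -1.e+00] w 0.0369 F [-0.65 -0.04 -0.02]
shift mm [ -0.5   -0.47 -26.68]
s_col7 origin 77 157 scale 12
```

View pics/s_col7.png

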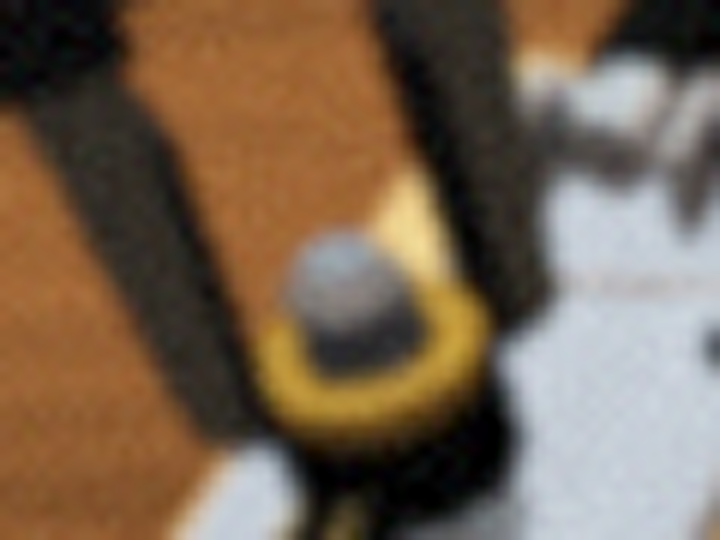

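```bash

python3 -m inch '[{"jaw":0.55,"dx":0,"dy":0,"dz":0,"ax":0,"ay":0,"az":0},{"jaw":0.45,"dx":0,"dy":0,"dz":0,"ax":0,"ay":0,"az":0},{"jaw":0.4,"dx":0,"dy":0,"dz":0,"ax":0,"ay":0,"az":0},{"jaw":0.4,"dx":0,"dy":0,"dz":0,"ax":0,"ay":0,"az":0}]'
python3 - <<'E'
from h import *; rel([.538,-.2455,.1])
s=snap("scene",8)
crop(s,107,180,30,12,"s_col8")
E
```

```text
time: 9.22
ee_pos: [0.5378, -0.2462, 0.0733]
eef_rot: [2.758, -1.505, 0.0]
wrist_force: [0.3, -0.7, -0.3]
width: 0.0549
t 9.22 pos [ 0.5378 -0.2462  0.0733] xyaw -57.24 tilt [ 0.e+00 -1.e-04 -1.e+00] w 0.0549 F [ 0.31 -0.68 -0.27]
shift mm [ -0.48  -0.5  -26.7 ]
s_col8 origin 77 157 scale 12
```

View pics/s_col8.png

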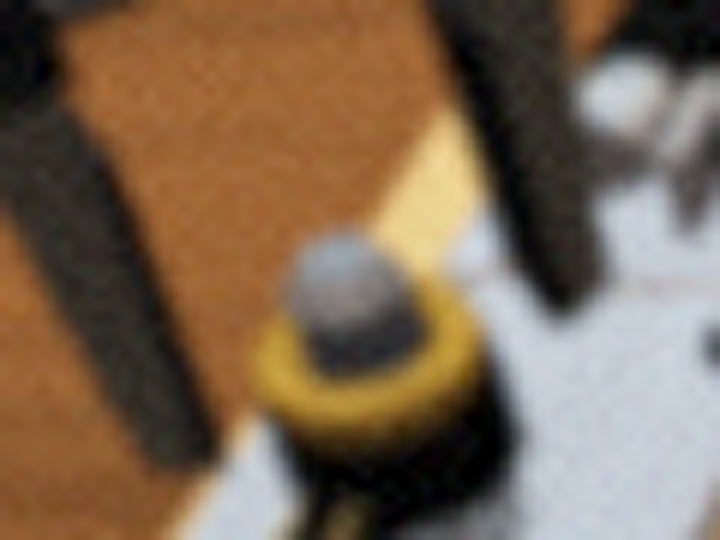

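```bash

python3 -m inch '[{"jaw":0.4,"dx":0,"dy":0,"dz":-0.01,"ax":0,"ay":0,"az":0},{"jaw":0.4,"dx":0,"dy":0,"dz":-0.025,"ax":0,"ay":0,"az":0},{"jaw":0.5,"dx":0,"dy":0,"dz":-0.025,"ax":0,"ay":0,"az":0},{"jaw":0.6,"dx":-0.0306,"dy":-0.0138,"dz":0,"ax":0,"ay":0,"az":0},{"jaw":0.67,"dx":-0.0306,"dy":-0.0138,"dz":0,"ax":0,"ay":0,"az":0},{"jaw":0.67,"dx":-0.0306,"dy":-0.0138,"dz":0,"ax":0,"ay":0,"az":0},{"jaw":0.67,"dx":-0.0306,"dy":-0.0138,"dz":0,"ax":0,"ay":0,"az":0},{"jaw":0.67,"dx":-0.0306,"dy":-0.0138,"dz":0,"ax":0,"ay":0,"az":0},{"jaw":0.67,"dx":-0.0306,"dy":-0.0138,"dz":0,"ax":0,"ay":0,"az":0},{"jaw":0.67,"dx":-0.0306,"dy":-0.0138,"dz":0,"ax":0,"ay":0,"az":0},{"jaw":0.67,"dx":-0.0306,"dy":-0.0138,"dz":0,"ax":0,"ay":0,"az":0},{"jaw":0.67,"dx":-0.0306,"dy":-0.0138,"dz":0,"ax":0,"ay":0,"az":0},{"jaw":0.67,"dx":-0.0306,"dy":-0.0138,"dz":0,"ax":0,"ay":0,"az":0},{"jaw":0.67,"dx":-0.0306,"dy":-0.0138,"dz":0,"ax":0,"ay":0,"az":0},{"jaw":0.67,"dx":-0.0306,"dy":-0.0138,"dz":0.01,"ax":0,"ay":0,"az":0},{"jaw":0.67,"dx":-0.0306,"dy":-0.0138,"dz":0.02,"ax":0,"ay":0,"az":0},{"jaw":0.67,"dx":0,"dy":0,"dz":0.03,"ax":0,"ay":0,"az":0},{"jaw":0.67,"dx":0,"dy":0,"dz":0.02,"ax":0,"ay":0,"az":0},{"jaw":0.67,"dx":0,"dy":0,"dz":0,"ax":0,"ay":0,"az":0},{"jaw":0.67,"dx":0,"dy":0,"dz":0,"ax":0,"ay":0,"az":0}]' 30
python3 - <<'E'
from h import *; rel([.4733,.1848,.009])
s=snap("scene",9)
crop(s,313,175,30,12,"s_9");crop(s,109,185,30,12,"s_9b")
st=bot.sense();M=R.from_rotvec(st["eef_rot"]).as_matrix();p=st["ee_pos"]
im=cv2.imread("pics/s_9.png")
for sx in (1,-1):
  for dy in (-.01,.01): cv2.circle(im,tuple(np.int32((proj(s,p+M@[sx*st["width"]/2,dy,0])-[283,153])*12+5.5)),3,(255,0,0),-1)
o=np.array([.4956,.1992]);cx=np.array([np.cos(np.radians(32.8)),np.sin(np.radians(32.8))]);cy=np.array([-cx[1],cx[0]])
for q in [(-14.5,5,25),(-38.5,5,25),(-38.5,-5,25),(-14.5,-5,25),(13,12.5,8.2),(13,-12.5,8.2)]:
  w=o+cx*q[0]/1000+cy*q[1]/1000; cv2.circle(im,tuple(np.int32((proj(s,[*w,q[2]/1000])-[283,153])*12+5.5)),3,(0,255,0),-1)
cv2.imwrite("pics/s_9.png",im)
E
```

```text
time: 10.93
ee_pos: [0.473, 0.1854, 0.0533]
eef_rot: [2.757, -1.504, -0.002]
wrist_force: [0.4, 0.6, 0.5]
width: 0.0305
t 10.93 pos [0.473  0.1854 0.0533] xyaw -57.22 tilt [-1.4e-03 -5.0e-04 -1.0e+00] w 0.0305 F [0.43 0.62 0.52]
shift mm [7.200e-01 3.000e-02 4.428e+01]
s_9 origin 283 152 scale 12
s_9b origin 79 162 scale 12
```

View pics/s_9.png

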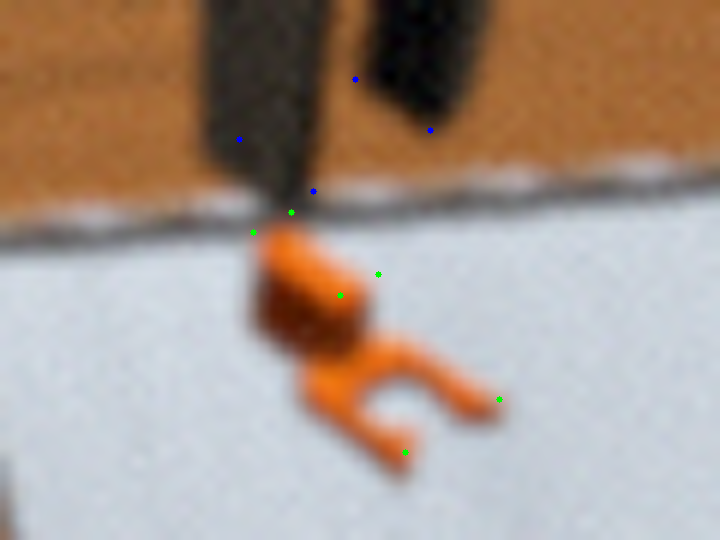

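View pics/s_9b.png

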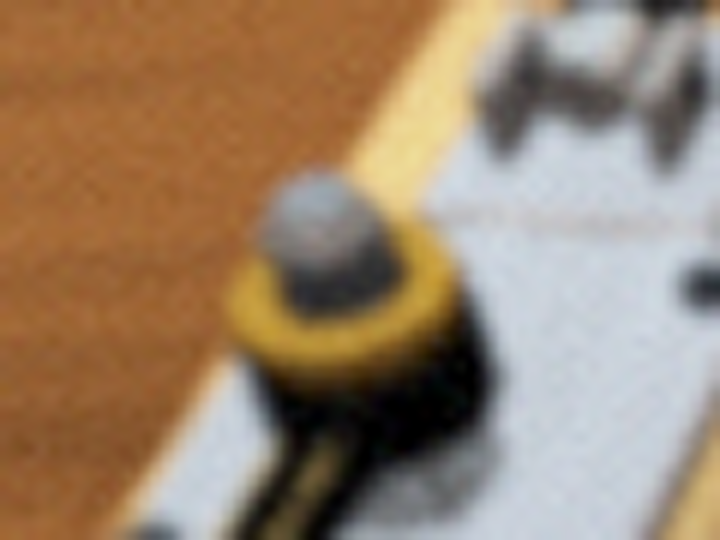

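```bash

python3 -m inch '[{"jaw":0.67,"dx":0.0007,"dy":0,"dz":0.015,"ax":0,"ay":0,"az":0},{"jaw":0.67,"dx":0,"dy":0,"dz":0.01,"ax":0,"ay":0,"az":0},{"jaw":0.67,"dx":0,"dy":0,"dz":0.01,"ax":0,"ay":0,"az":0},{"jaw":0.67,"dx":0,"dy":0,"dz":0.006,"ax":0,"ay":0,"az":0},{"jaw":0.67,"dx":0,"dy":0,"dz":0.003,"ax":0,"ay":0,"az":0},{"jaw":0.67,"dx":0,"dy":0,"dz":0,"ax":0,"ay":0,"az":0}]' 30
python3 - <<'E'
from h import *; rel([.4733,.1848,.009])
s=snap("scene",10)
crop(s,313,175,30,12,"s_10")
E
```

```text
time: 11.48
ee_pos: [0.4735, 0.1847, 0.0088]
eef_rot: [2.757, -1.504, -0.001]
wrist_force: [-0.6, 0.7, 0.6]
width: 0.0304
t 11.48 pos [0.4735 0.1847 0.0088] xyaw -57.24 tilt [-9.e-04 -3.e-04 -1.e+00] w 0.0304 F [-0.61  0.72  0.59]
shift mm [-0.18  0.08 -0.16]
s_10 origin 283 152 scale 12
```

View pics/s_10.png

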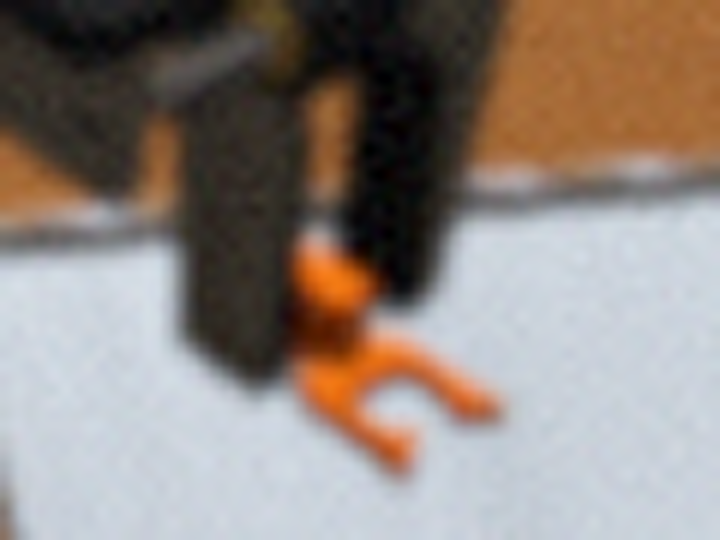

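Fingers straddle the tab (about (335,285) in the crop). Close on it.

```bash

python3 -m inch '[{"jaw":1,"dx":0,"dy":0,"dz":0,"ax":0,"ay":0,"az":0},{"jaw":1,"dx":0,"dy":0,"dz":0,"ax":0,"ay":0,"az":0},{"jaw":1,"dx":0,"dy":0,"dz":0,"ax":0,"ay":0,"az":0},{"jaw":1,"dx":0,"dy":0,"dz":0,"ax":0,"ay":0,"az":0},{"jaw":1,"dx":0,"dy":0,"dz":0,"ax":0,"ay":0,"az":0}]' 40
python3 - <<'E'
from h import *; rel([.4733,.1848,.009])
E
python3 -m inch '[{"jaw":1,"dx":0,"dy":0,"dz":-0.01,"ax":0,"ay":0,"az":0},{"jaw":1,"dx":0,"dy":0,"dz":-0.02,"ax":0,"ay":0,"az":0},{"jaw":1,"dx":0,"dy":0,"dz":-0.02,"ax":0,"ay":0,"az":0},{"jaw":1,"dx":0,"dy":0,"dz":0,"ax":0,"ay":0,"az":0},{"jaw":1,"dx":0,"dy":0,"dz":0,"ax":0,"ay":0,"az":0}]'
python3 - <<'E'
from h import *; rel([.4733,.1848,.009])
s=snap("scene",11)
crop(s,313,165,30,12,"s_11")
E
```

```text
time: 11.95
ee_pos: [0.474, 0.1849, 0.0096]
eef_rot: [-2.757, 1.505, -0.001]
wrist_force: [-0.7, -1.1, 2.2]
width: 0.0096
t 11.95 pos [0.474  0.1849 0.0096] xyaw -57.24 tilt [ 5.e-04  1.e-04 -1.e+00] w 0.0096 F [-0.72 -1.09  2.2 ]
shift mm [-0.27  0.66  0.58]
time: 12.37
ee_pos: [0.4746, 0.185, 0.0605]
eef_rot: [-2.756, 1.504, -0.003]
wrist_force: [0.2, 0.6, -1.0]
width: 0.0095
t 12.37 pos [0.4746 0.185  0.0605] xyaw -57.25 tilt [ 2.5e-03  6.0e-04 -1.0e+00] w 0.0095 F [ 0.2   0.64 -1.  ]
shift mm [-0.6   1.32 51.49]
s_11 origin 283 142 scale 12
```

View pics/s_11.png

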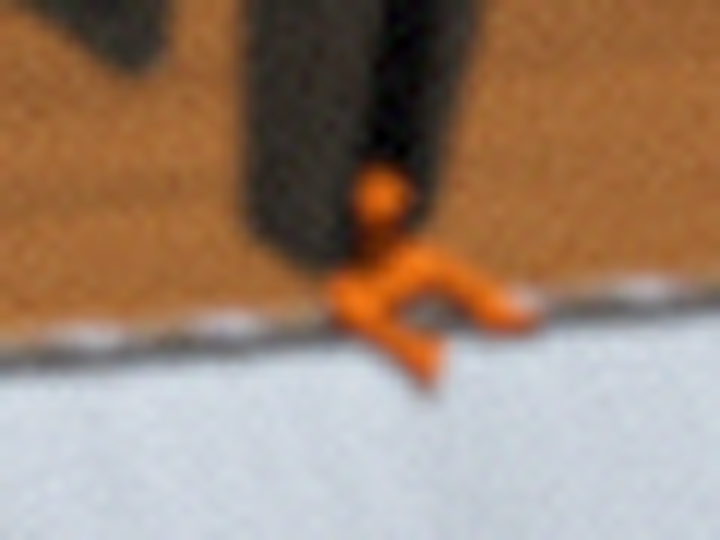

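```bash

python3 -m inch '[{"jaw":1,"dx":0,"dy":0,"dz":-0.03,"ax":0,"ay":0,"az":0},{"jaw":1,"dx":0,"dy":0,"dz":-0.034,"ax":0,"ay":0,"az":0},{"jaw":1,"dx":0.0283,"dy":0.0162,"dz":0,"ax":0,"ay":0,"az":0},{"jaw":1,"dx":0.0283,"dy":0.0162,"dz":0,"ax":0,"ay":0,"az":0},{"jaw":1,"dx":0.0283,"dy":0.0162,"dz":0,"ax":0,"ay":0,"az":0},{"jaw":1,"dx":0.0283,"dy":0.0162,"dz":0,"ax":0,"ay":0,"az":0},{"jaw":1,"dx":0.0283,"dy":0.0162,"dz":0,"ax":0,"ay":0,"az":0},{"jaw":1,"dx":0.0283,"dy":0.0162,"dz":0,"ax":0,"ay":0,"az":0},{"jaw":1,"dx":0.0283,"dy":0.0162,"dz":0,"ax":0,"ay":0,"az":0},{"jaw":1,"dx":0.0283,"dy":0.0162,"dz":0,"ax":0,"ay":0,"az":0},{"jaw":1,"dx":0.0283,"dy":0.0162,"dz":0,"ax":0,"ay":0,"az":0},{"jaw":1,"dx":0.0283,"dy":0.0162,"dz":0,"ax":0,"ay":0,"az":0},{"jaw":1,"dx":0.0283,"dy":0.0162,"dz":0,"ax":0,"ay":0,"az":0},{"jaw":1,"dx":0.0283,"dy":0.0162,"dz":0,"ax":0,"ay":0,"az":0},{"jaw":1,"dx":0.0283,"dy":0.0162,"dz":0,"ax":0,"ay":0,"az":0},{"jaw":1,"dx":0.0283,"dy":0.0155,"dz":0,"ax":0,"ay":0,"az":0},{"jaw":1,"dx":0,"dy":0,"dz":0,"ax":0,"ay":0,"az":0},{"jaw":1,"dx":0,"dy":0,"dz":0,"ax":0,"ay":0,"az":0},{"jaw":1,"dx":0,"dy":0,"dz":0,"ax":0,"ay":0,"az":0},{"jaw":1,"dx":0,"dy":0,"dz":0,"ax":0,"ay":0,"az":0}]'
cat >> h.py <<'E'
CX,LZ=.0259,.0063
def clipov(i,o=(74,150),A=(.5377,-.2461)):
    s=snap("scene",i);st=bot.sense();M=R.from_rotvec(st["eef_rot"]).as_matrix();p=st["ee_pos"]
    im=cv2.resize(s["image"][o[1]:o[1]+50,o[0]:o[0]+64,::-1],None,fx=12,fy=12,interpolation=cv2.INTER_CUBIC)
    cv2.imwrite(f"pics/raw{i}.png",im)
    pj=lambda w:tuple(np.int32(((proj(s,w)-o)*12+5.5)))
    for q in [(-14.5,5,22),(-38.5,5,22),(-38.5,-5,22),(-14.5,-5,22),(13,12.5,5.2),(13,-12.5,5.2),(0,0,0)]:
        w=p+M@np.array([q[1]/1000,-CX-q[0]/1000,LZ-q[2]/1000]); cv2.circle(im,pj(w),3,(0,255,0),-1)
    a=np.linspace(0,2*np.pi,60)
    for r,z in ((.019,.0785),(.011,.0785),(.01,.0925)):
        cv2.polylines(im,[np.int32([pj([A[0]+r*np.cos(x),A[1]+r*np.sin(x),z]) for x in a])],True,(255,0,0),1)
    cv2.imwrite(f"pics/ov{i}.png",im)
    o3=p+M@np.array([0,-CX,LZ]); d=-M[:2,1]; e=np.array(A)-o3[:2]
    print("short of axis %.2f mm lateral(along toolx) %.2f underside z %.2f"%(e@d*1000,e@M[:2,0]*1000,o3[2]*1000))
E
python3 - <<'E'
from h import *; rel([.4991,-.2710,.095]); clipov(12)
E
```

```text
time: 14.08
ee_pos: [0.4979, -0.2689, 0.1227]
eef_rot: [-2.759, 1.501, 0.003]
wrist_force: [0.3, 0.3, -0.6]
width: 0.0097
t 14.08 pos [ 0.4979 -0.2689  0.1227] xyaw -57.11 tilt [-0.0012  0.0013 -1.    ] w 0.0097 F [ 0.33  0.34 -0.58]
shift mm [ 2.5   0.11 27.65]
short of axis 19.77 mm lateral(along toolx) 2.42 underside z 116.60
```

View pics/ov12.png

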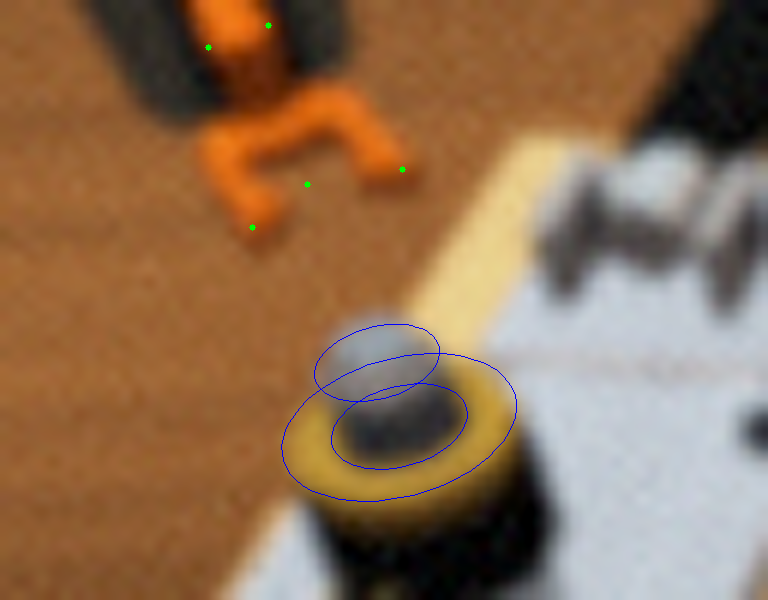

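```bash

python3 -m inch '[{"jaw":1,"dx":0.0024,"dy":0,"dz":0.01,"ax":0,"ay":0,"az":0},{"jaw":1,"dx":0,"dy":0,"dz":0.01,"ax":0,"ay":0,"az":0},{"jaw":1,"dx":0,"dy":0,"dz":0.008,"ax":0,"ay":0,"az":0},{"jaw":1,"dx":0,"dy":0,"dz":0.005,"ax":0,"ay":0,"az":0},{"jaw":1,"dx":0,"dy":0,"dz":0,"ax":0,"ay":0,"az":0},{"jaw":1,"dx":0,"dy":0,"dz":0,"ax":0,"ay":0,"az":0},{"jaw":1,"dx":0,"dy":0,"dz":0,"ax":0,"ay":0,"az":0}]' 50
python3 - <<'E'
from h import *; rel([.4991,-.2710,.095]); clipov(13)
E
```

```text
time: 14.72
ee_pos: [0.4996, -0.2727, 0.0904]
eef_rot: [-2.758, 1.504, -0.0]
wrist_force: [-0.6, 0.1, -0.3]
width: 0.0095
t 14.72 pos [ 0.4996 -0.2727  0.0904] xyaw -57.23 tilt [ 3.e-04 -1.e-04 -1.e+00] w 0.0095 F [-0.6   0.08 -0.35]
shift mm [-1.66 -0.5  -4.63]
short of axis 20.51 mm lateral(along toolx) -1.83 underside z 84.27
```

View pics/ov13.png

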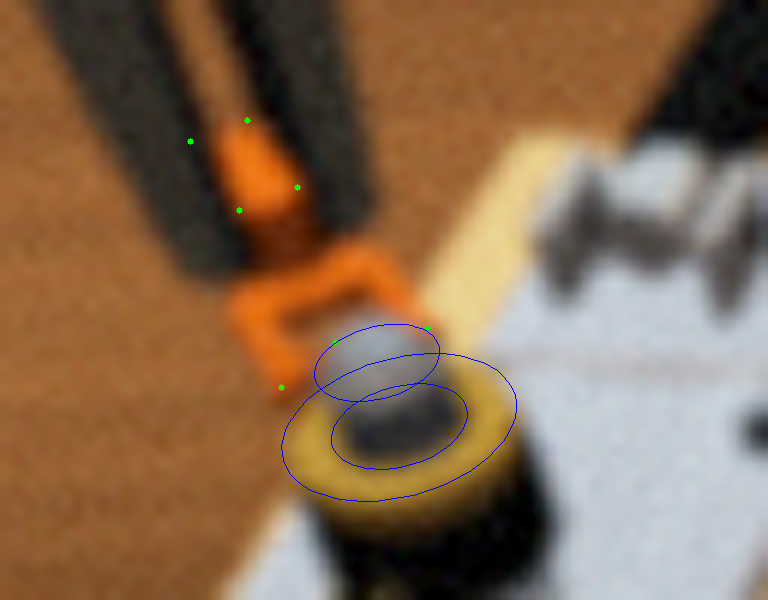

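```bash

python3 -m inch '[{"jaw":1,"dx":-0.0017,"dy":-0.002,"dz":0.002,"ax":0,"ay":0,"az":0},{"jaw":1,"dx":0,"dy":0,"dz":0.002,"ax":0,"ay":0,"az":0},{"jaw":1,"dx":0,"dy":0,"dz":0,"ax":0,"ay":0,"az":0},{"jaw":1,"dx":0,"dy":0,"dz":0,"ax":0,"ay":0,"az":0}]'
python3 - <<'E'
from h import *; rel([.4991,-.2710,.095]); clipov(14)
E
```

```text
time: 15.1
ee_pos: [0.5001, -0.2701, 0.0862]
eef_rot: [2.758, -1.504, -0.0]
wrist_force: [0.5, 0.5, -0.7]
width: 0.0096
t 15.1 pos [ 0.5001 -0.2701  0.0862] xyaw -57.23 tilt [-1.e-04 -0.e+00 -1.e+00] w 0.0096 F [ 0.54  0.48 -0.66]
shift mm [ 0.19  1.31 -8.75]
short of axis 18.75 mm lateral(along toolx) 0.08 underside z 79.99
```

View pics/raw14.png

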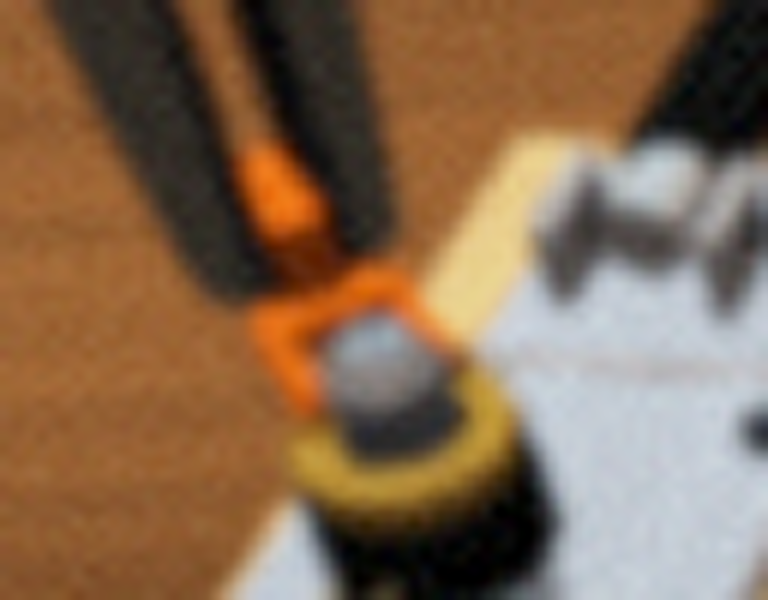

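```bash

python3 -m inch '[{"jaw":1,"dx":0,"dy":-0.001,"dz":0.001,"ax":0,"ay":0,"az":0},{"jaw":1,"dx":0,"dy":0,"dz":0,"ax":0,"ay":0,"az":0},{"jaw":1,"dx":0,"dy":0,"dz":0,"ax":0,"ay":0,"az":0}]'
python3 -m inch '[{"jaw":1,"dx":0,"dy":0,"dz":0.001,"ax":0,"ay":0,"az":0},{"jaw":1,"dx":0,"dy":0,"dz":0,"ax":0,"ay":0,"az":0},{"jaw":1,"dx":0,"dy":0,"dz":0,"ax":0,"ay":0,"az":0}]'
python3 -m inch '[{"jaw":1,"dx":0,"dy":0,"dz":0.001,"ax":0,"ay":0,"az":0},{"jaw":1,"dx":0,"dy":0,"dz":0,"ax":0,"ay":0,"az":0},{"jaw":1,"dx":0,"dy":0,"dz":0,"ax":0,"ay":0,"az":0}]'
```

```text
time: 15.4
ee_pos: [0.501, -0.2696, 0.0853]
eef_rot: [2.758, -1.505, -0.0]
wrist_force: [-0.4, 0.7, -0.6]
width: 0.0095
time: 15.65
ee_pos: [0.5011, -0.2697, 0.0844]
eef_rot: [2.758, -1.505, 0.0]
wrist_force: [0.2, 0.9, 1.2]
width: 0.0095
time: 15.9
ee_pos: [0.5012, -0.2697, 0.0834]
eef_rot: [-2.758, 1.505, -0.001]
wrist_force: [-0.4, 0.0, 2.1]
width: 0.0094
```

```bash

python3 -m inch '[{"jaw":1,"dx":0,"dy":0,"dz":0.001,"ax":0,"ay":0,"az":0},{"jaw":1,"dx":0,"dy":0,"dz":0,"ax":0,"ay":0,"az":0},{"jaw":1,"dx":0,"dy":0,"dz":0,"ax":0,"ay":0,"az":0}]'
python3 -m inch '[{"jaw":1,"dx":0,"dy":-0.001,"dz":0,"ax":0,"ay":0,"az":0},{"jaw":1,"dx":0,"dy":0,"dz":0,"ax":0,"ay":0,"az":0},{"jaw":1,"dx":0,"dy":0,"dz":0,"ax":0,"ay":0,"az":0}]'
python3 -m inch '[{"jaw":1,"dx":0,"dy":-0.0005,"dz":0,"ax":0,"ay":0,"az":0},{"jaw":1,"dx":0,"dy":0,"dz":0,"ax":0,"ay":0,"az":0},{"jaw":1,"dx":0,"dy":0,"dz":0,"ax":0,"ay":0,"az":0}]'
```

```text
time: 16.15
ee_pos: [0.5011, -0.2697, 0.0824]
eef_rot: [2.758, -1.505, 0.001]
wrist_force: [-0.3, 0.3, 2.9]
width: 0.0098
time: 16.4
ee_pos: [0.5018, -0.2693, 0.0823]
eef_rot: [2.758, -1.505, 0.0]
wrist_force: [-1.1, -0.0, 2.1]
width: 0.0095
time: 16.65
ee_pos: [0.5022, -0.2689, 0.0823]
eef_rot: [2.758, -1.505, 0.0]
wrist_force: [-0.7, -0.2, 4.1]
width: 0.0099
```

```bash
cat >> h.py <<'E'
def feel():
    st=bot.sense();M=R.from_rotvec(st["eef_rot"]).as_matrix();p=st["ee_pos"];F=st["wrist_force"]
    o3=p+M@np.array([0,-CX,.006]);A=np.array([.5377,-.2461]);e=A-o3[:2]
    print("t %.2f short %.2f lat %.2f under %.2f | push %.2f side %.2f down %.2f"%(st["time"],-e@M[:2,1]*1000,e@M[:2,0]*1000,o3[2]*1000,F[:2]@M[:2,1],F[:2]@M[:2,0],F[2]))
E
cat > f.py <<'E'
from h import *; feel()
E
python3 -m inch '[{"jaw":1,"dx":0,"dy":-0.0005,"dz":0,"ax":0,"ay":0,"az":0},{"jaw":1,"dx":0,"dy":0,"dz":0,"ax":0,"ay":0,"az":0}]' >/dev/null; python3 f.py
python3 -m inch '[{"jaw":1,"dx":0,"dy":-0.0005,"dz":0,"ax":0,"ay":0,"az":0},{"jaw":1,"dx":0,"dy":0,"dz":0,"ax":0,"ay":0,"az":0}]' >/dev/null; python3 f.py
```

```text
t 16.82 short 15.94 lat 0.02 under 76.23 | push 1.90 side 0.72 down 3.41
t 16.98 short 15.69 lat 0.02 under 76.18 | push 2.70 side 0.93 down 3.46
```

```bash

python3 -m inch '[{"jaw":1,"dx":0,"dy":-0.0003,"dz":0.0005,"ax":0,"ay":0,"az":0},{"jaw":1,"dx":0,"dy":0,"dz":0,"ax":0,"ay":0,"az":0}]' >/dev/null; python3 f.py
python3 -m inch '[{"jaw":1,"dx":0,"dy":0,"dz":0.0005,"ax":0,"ay":0,"az":0},{"jaw":1,"dx":0,"dy":0,"dz":0,"ax":0,"ay":0,"az":0}]' >/dev/null; python3 f.py
python3 -m inch '[{"jaw":1,"dx":0,"dy":0,"dz":0.0005,"ax":0,"ay":0,"az":0},{"jaw":1,"dx":0,"dy":0,"dz":0,"ax":0,"ay":0,"az":0}]' >/dev/null; python3 f.py
python3 -m inch '[{"jaw":1,"dx":0,"dy":0,"dz":0.0005,"ax":0,"ay":0,"az":0},{"jaw":1,"dx":0,"dy":0,"dz":0,"ax":0,"ay":0,"az":0}]' >/dev/null; python3 f.py
```

```text
t 17.15 short 15.48 lat -0.08 under 75.67 | push 3.60 side 1.52 down 2.83
t 17.32 short 15.36 lat -0.11 under 75.19 | push 3.31 side 0.33 down 3.46
t 17.48 short 15.26 lat -0.11 under 74.75 | push 3.27 side 0.36 down 4.00
t 17.65 short 14.99 lat -0.03 under 74.23 | push 3.14 side 0.87 down 4.19
```

```bash

python3 -m inch '[{"jaw":1,"dx":0,"dy":0,"dz":0.0005,"ax":0,"ay":0,"az":0},{"jaw":1,"dx":0,"dy":0,"dz":0,"ax":0,"ay":0,"az":0}]' >/dev/null; python3 f.py
python3 -m inch '[{"jaw":1,"dx":0,"dy":0,"dz":0.0005,"ax":0,"ay":0,"az":0},{"jaw":1,"dx":0,"dy":0,"dz":0,"ax":0,"ay":0,"az":0}]' >/dev/null; python3 f.py
python3 - <<'E'
from h import *; clipov(15)
E
```

```text
t 17.82 short 14.91 lat -0.04 under 73.81 | push 4.32 side 1.08 down 5.25
t 17.98 short 14.48 lat 0.21 under 73.32 | push 2.06 side 0.95 down 3.03
short of axis 14.37 mm lateral(along toolx) 0.25 underside z 72.99
```

View pics/raw15.png

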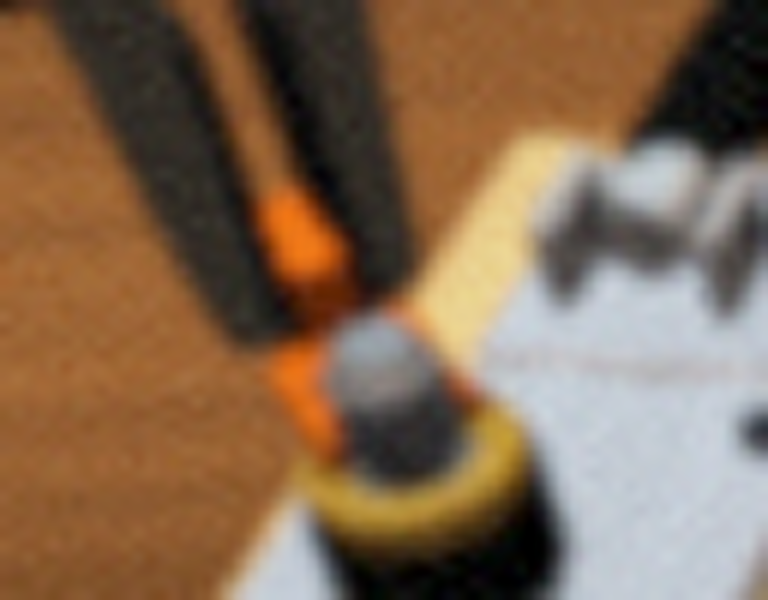

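```bash

python3 -m inch '[{"jaw":1,"dx":0,"dy":0,"dz":0,"ax":0,"ay":0,"az":0}]' >/dev/null; python3 f.py
python3 -m inch '[{"jaw":1,"dx":0,"dy":-0.0005,"dz":0,"ax":0,"ay":0,"az":0},{"jaw":1,"dx":0,"dy":0,"dz":0,"ax":0,"ay":0,"az":0}]' >/dev/null; python3 f.py
```

```text
t 18.12 short 14.37 lat 0.24 under 73.24 | push 0.97 side 1.69 down 3.11
t 18.28 short 14.16 lat 0.31 under 73.18 | push 1.79 side 0.27 down 2.92
```

```bash

python3 -m inch '[{"jaw":1,"dx":0,"dy":-0.0003,"dz":0.0003,"ax":0,"ay":0,"az":0},{"jaw":1,"dx":0,"dy":0,"dz":0,"ax":0,"ay":0,"az":0}]' >/dev/null; python3 f.py
python3 -m inch '[{"jaw":1,"dx":0,"dy":-0.0003,"dz":0.0003,"ax":0,"ay":0,"az":0},{"jaw":1,"dx":0,"dy":0,"dz":0,"ax":0,"ay":0,"az":0}]' >/dev/null; python3 f.py
python3 -m inch '[{"jaw":1,"dx":0,"dy":-0.0005,"dz":0,"ax":0,"ay":0,"az":0},{"jaw":1,"dx":0,"dy":0,"dz":0,"ax":0,"ay":0,"az":0}]' >/dev/null; python3 f.py
```

```text
t 18.45 short 13.95 lat 0.23 under 72.98 | push 2.10 side -0.25 down 4.95
t 18.62 short 13.54 lat 0.15 under 72.85 | push 2.44 side 0.27 down 5.14
t 18.78 short 13.22 lat 0.08 under 72.85 | push 2.39 side -0.26 down 5.37
```

```bash

for i in 1; do python3 -m inch '[{"jaw":1,"dx":0,"dy":-0.0007,"dz":0,"ax":0,"ay":0,"az":0},{"jaw":1,"dx":0,"dy":0,"dz":0,"ax":0,"ay":0,"az":0}]' >/dev/null; python3 f.py; done
python3 -m inch '[{"jaw":1,"dx":0,"dy":-0.0007,"dz":0,"ax":0,"ay":0,"az":0},{"jaw":1,"dx":0,"dy":0,"dz":0,"ax":0,"ay":0,"az":0}]' >/dev/null; python3 f.py
python3 -m inch '[{"jaw":1,"dx":0,"dy":-0.0007,"dz":0,"ax":0,"ay":0,"az":0},{"jaw":1,"dx":0,"dy":0,"dz":0,"ax":0,"ay":0,"az":0}]' >/dev/null; python3 f.py
```

```text
t 18.95 short 12.83 lat -0.16 under 72.83 | push 2.68 side 0.05 down 5.15
t 19.12 short 12.66 lat -0.23 under 72.80 | push 4.33 side 0.71 down 6.10
t 19.28 short 12.57 lat -0.24 under 72.67 | push 5.42 side 0.43 down 5.29
```

```bash

python3 -m inch '[{"jaw":1,"dx":0,"dy":-0.0007,"dz":0,"ax":0,"ay":0,"az":0},{"jaw":1,"dx":0,"dy":0,"dz":0,"ax":0,"ay":0,"az":0}]' >/dev/null; python3 f.py
python3 -m inch '[{"jaw":1,"dx":0,"dy":-0.0007,"dz":0,"ax":0,"ay":0,"az":0},{"jaw":1,"dx":0,"dy":0,"dz":0,"ax":0,"ay":0,"az":0}]' >/dev/null; python3 f.py
python3 -m inch '[{"jaw":1,"dx":0,"dy":-0.0007,"dz":0,"ax":0,"ay":0,"az":0},{"jaw":1,"dx":0,"dy":0,"dz":0,"ax":0,"ay":0,"az":0}]' >/dev/null; python3 f.py
python3 - <<'E'
from h import *; clipov(16)
E
```

```text
t 19.45 short 12.40 lat -0.26 under 72.56 | push 6.15 side 0.21 down 6.38
t 19.62 short 12.26 lat -0.28 under 72.45 | push 6.95 side 0.70 down 5.85
t 19.78 short 12.05 lat -0.24 under 72.31 | push 7.70 side -0.10 down 5.98
short of axis 12.06 mm lateral(along toolx) -0.21 underside z 71.98
```

View pics/raw16.png

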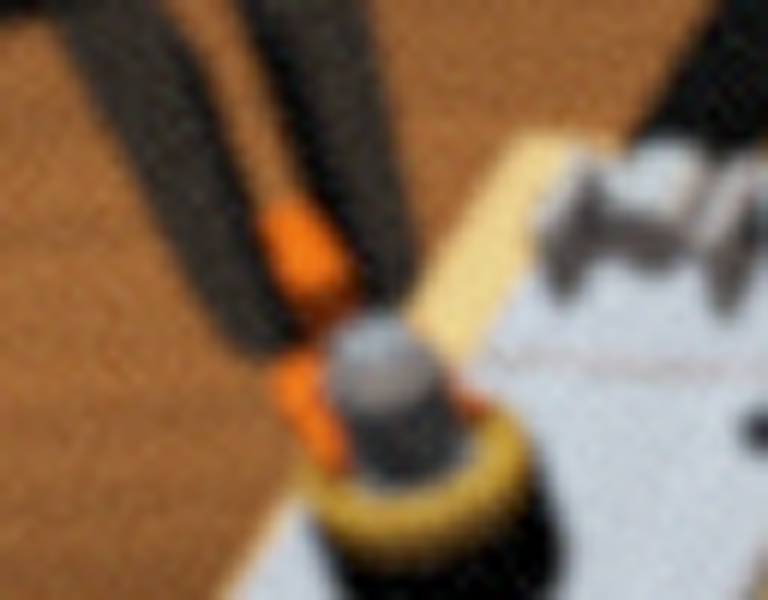

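View pics/ov16.png

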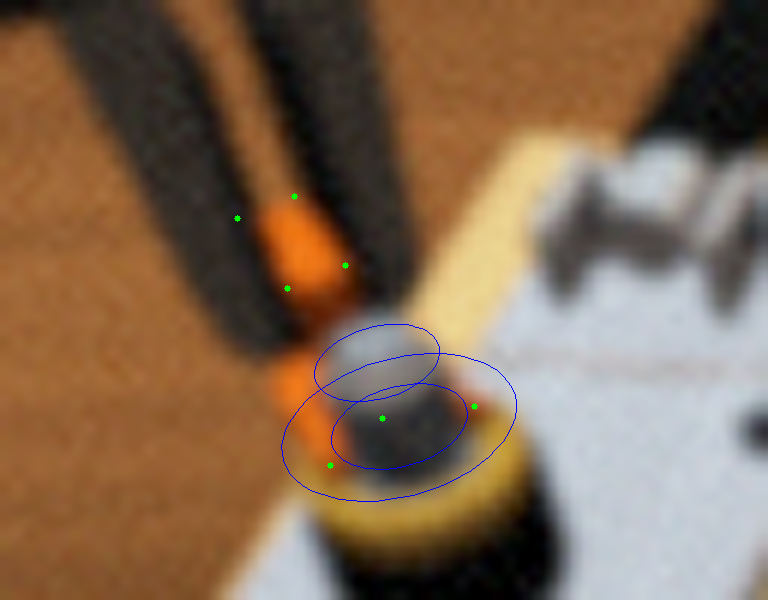

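```bash

python3 -m inch '[{"jaw":1,"dx":0,"dy":-0.001,"dz":-0.0004,"ax":0,"ay":0,"az":0},{"jaw":1,"dx":0,"dy":0,"dz":0,"ax":0,"ay":0,"az":0}]' >/dev/null; python3 f.py
python3 -m inch '[{"jaw":1,"dx":0,"dy":-0.001,"dz":-0.0002,"ax":0,"ay":0,"az":0},{"jaw":1,"dx":0,"dy":0,"dz":0,"ax":0,"ay":0,"az":0}]' >/dev/null; python3 f.py
python3 -m inch '[{"jaw":1,"dx":0,"dy":-0.001,"dz":-0.0002,"ax":0,"ay":0,"az":0},{"jaw":1,"dx":0,"dy":0,"dz":0,"ax":0,"ay":0,"az":0}]' >/dev/null; python3 f.py
```

```text
t 20.00 short 11.69 lat -0.22 under 72.57 | push 8.76 side -0.64 down 7.07
t 20.17 short 10.78 lat -0.18 under 72.58 | push 8.51 side 2.06 down 3.91
t 20.33 short 10.29 lat -0.22 under 72.70 | push 9.50 side 0.54 down 7.82
```

```bash

python3 -m inch '[{"jaw":1,"dx":0,"dy":-0.001,"dz":0,"ax":0,"ay":0,"az":0},{"jaw":1,"dx":0,"dy":0,"dz":0,"ax":0,"ay":0,"az":0}]' >/dev/null; python3 f.py
python3 -m inch '[{"jaw":1,"dx":0,"dy":-0.001,"dz":0,"ax":0,"ay":0,"az":0},{"jaw":1,"dx":0,"dy":0,"dz":0,"ax":0,"ay":0,"az":0}]' >/dev/null; python3 f.py
python3 -m inch '[{"jaw":1,"dx":0,"dy":-0.001,"dz":0,"ax":0,"ay":0,"az":0},{"jaw":1,"dx":0,"dy":0,"dz":0,"ax":0,"ay":0,"az":0}]' >/dev/null; python3 f.py
```

```text
t 20.50 short 8.61 lat -0.23 under 72.90 | push 7.81 side 0.62 down 6.41
t 20.67 short 5.32 lat -0.15 under 73.15 | push 2.29 side 2.03 down 0.02
t 20.83 short 1.41 lat 0.11 under 73.38 | push -2.58 side 2.51 down -2.23
```

```bash

python3 -m inch '[{"jaw":1,"dx":0,"dy":-0.0007,"dz":0.0005,"ax":0,"ay":0,"az":0},{"jaw":1,"dx":0,"dy":0,"dz":0,"ax":0,"ay":0,"az":0}]' >/dev/null; python3 f.py
python3 -m inch '[{"jaw":1,"dx":0,"dy":-0.0007,"dz":0.0003,"ax":0,"ay":0,"az":0},{"jaw":1,"dx":0,"dy":0,"dz":0,"ax":0,"ay":0,"az":0}]' >/dev/null; python3 f.py
python3 - <<'E'
from h import *; clipov(17)
E
```

```text
t 21.00 short 1.03 lat 0.06 under 73.19 | push -2.04 side 1.45 down -0.83
t 21.17 short 0.94 lat -0.02 under 73.07 | push -1.00 side 1.24 down 2.66
short of axis 0.95 mm lateral(along toolx) 0.00 underside z 72.76
```

View pics/raw17.png

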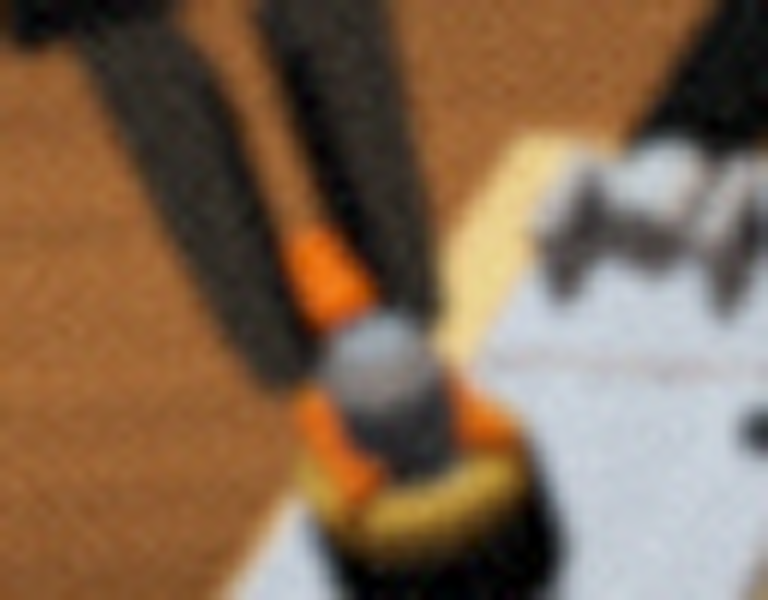

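```bash

python3 -m inch '[{"jaw":1,"dx":0,"dy":-0.001,"dz":-0.0003,"ax":0,"ay":0,"az":0},{"jaw":1,"dx":0,"dy":0,"dz":0,"ax":0,"ay":0,"az":0}]' >/dev/null; python3 f.py
python3 -m inch '[{"jaw":1,"dx":0,"dy":-0.001,"dz":0,"ax":0,"ay":0,"az":0},{"jaw":1,"dx":0,"dy":0,"dz":0,"ax":0,"ay":0,"az":0}]' >/dev/null; python3 f.py
python3 -m inch '[{"jaw":1,"dx":0,"dy":-0.001,"dz":0,"ax":0,"ay":0,"az":0},{"jaw":1,"dx":0,"dy":0,"dz":0,"ax":0,"ay":0,"az":0}]' >/dev/null; python3 f.py
```

```text
t 21.38 short 0.85 lat -0.02 under 73.07 | push 0.13 side 1.17 down 3.88
t 21.55 short 0.32 lat -0.06 under 72.98 | push 1.16 side 1.28 down 5.04
t 21.72 short -0.32 lat -0.08 under 72.91 | push 1.74 side 1.34 down 4.91
```

```bash

python3 -m inch '[{"jaw":1,"dx":0,"dy":-0.001,"dz":-0.0003,"ax":0,"ay":0,"az":0},{"jaw":1,"dx":0,"dy":0,"dz":0,"ax":0,"ay":0,"az":0}]' >/dev/null; python3 f.py
python3 -m inch '[{"jaw":1,"dx":0,"dy":-0.001,"dz":0,"ax":0,"ay":0,"az":0},{"jaw":1,"dx":0,"dy":0,"dz":0,"ax":0,"ay":0,"az":0}]' >/dev/null; python3 f.py
```

```text
t 21.88 short -0.89 lat 0.10 under 72.95 | push 4.29 side 0.01 down 4.23
t 22.05 short -1.08 lat 0.08 under 72.91 | push 6.40 side 0.28 down 5.22
```

```bash

python3 -m inch '[{"jaw":1,"dx":0,"dy":0.002,"dz":-0.0005,"ax":0,"ay":0,"az":0},{"jaw":1,"dx":0,"dy":0.001,"dz":-0.0003,"ax":0,"ay":0,"az":0},{"jaw":1,"dx":0,"dy":0,"dz":0,"ax":0,"ay":0,"az":0}]' >/dev/null; python3 f.py
python3 -m inch '[{"jaw":0.85,"dx":0,"dy":0,"dz":0,"ax":0,"ay":0,"az":0},{"jaw":0.75,"dx":0,"dy":0,"dz":0,"ax":0,"ay":0,"az":0},{"jaw":0.67,"dx":0,"dy":0,"dz":0,"ax":0,"ay":0,"az":0},{"jaw":0.67,"dx":0,"dy":0,"dz":0,"ax":0,"ay":0,"az":0}]'
python3 - <<'E'
from h import *; feel(); clipov(18)
E
```

```text
t 22.30 short -0.93 lat 0.27 under 73.31 | push -2.33 side 3.39 down -6.12
time: 22.63
ee_pos: [0.5161, -0.2594, 0.0802]
eef_rot: [-2.758, 1.504, 0.001]
wrist_force: [-0.4, -0.3, 0.1]
width: 0.0297
t 22.63 short -0.54 lat 0.57 under 74.19 | push 0.48 side 0.05 down 0.06
short of axis -0.48 mm lateral(along toolx) 0.42 underside z 73.91
```

View pics/raw18.png

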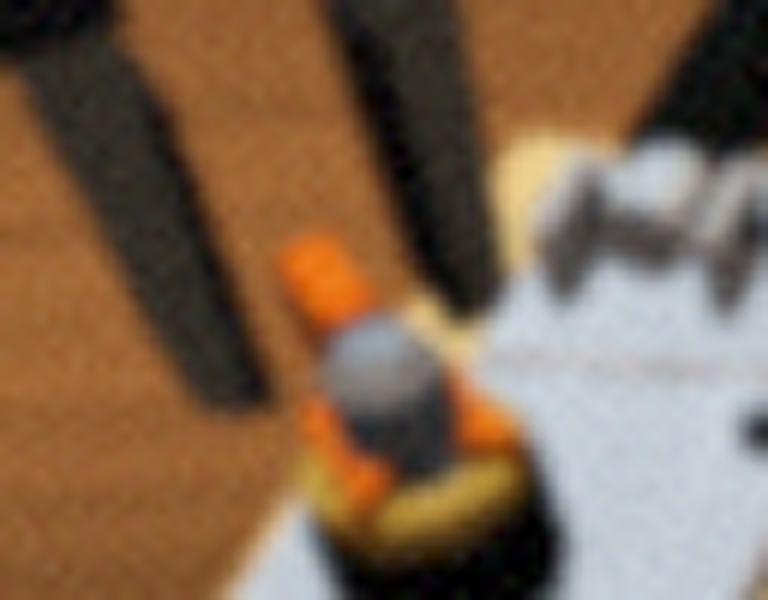

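```bash

python3 -m inch '[{"jaw":0.67,"dx":0,"dy":0,"dz":-0.008,"ax":0,"ay":0,"az":0},{"jaw":0.67,"dx":0,"dy":0,"dz":-0.02,"ax":0,"ay":0,"az":0},{"jaw":0.67,"dx":0,"dy":0,"dz":-0.03,"ax":0,"ay":0,"az":0},{"jaw":0.67,"dx":0,"dy":0,"dz":-0.03,"ax":0,"ay":0,"az":0},{"jaw":0.67,"dx":0,"dy":0.03,"dz":-0.02,"ax":0,"ay":0,"az":0},{"jaw":0.67,"dx":0,"dy":0.03,"dz":0,"ax":0,"ay":0,"az":0},{"jaw":0.67,"dx":0,"dy":0.03,"dz":0,"ax":0,"ay":0,"az":0},{"jaw":0.67,"dx":0,"dy":0.03,"dz":0,"ax":0,"ay":0,"az":0},{"jaw":0.67,"dx":0,"dy":0,"dz":0,"ax":0,"ay":0,"az":0},{"jaw":0.67,"dx":0,"dy":0,"dz":0,"ax":0,"ay":0,"az":0}]'
python3 - <<'E'
from h import *; clipov(19)
t=snap("top",19);s=load("scene",19)
cv2.imwrite("pics/full19.png",cv2.resize(s["image"][:,:,::-1],(800,600),interpolation=cv2.INTER_CUBIC))
crop(t,387,220,32,12,"t_19")
E
```

```text
time: 23.52
ee_pos: [0.4139, -0.3261, 0.1889]
eef_rot: [2.754, -1.509, 0.001]
wrist_force: [-0.6, -0.7, -0.1]
width: 0.0305
short of axis 119.75 mm lateral(along toolx) -0.26 underside z 182.54
t_19 origin 355 196 scale 12
```

View pics/raw19.png

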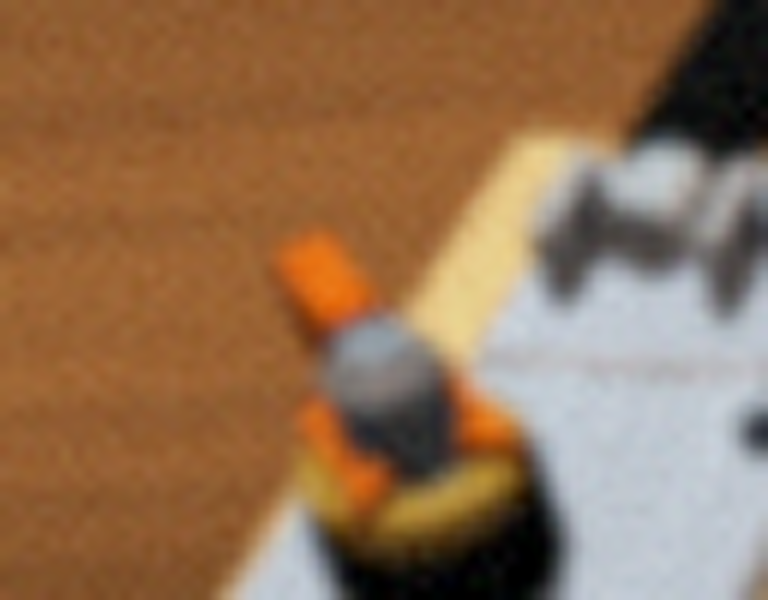

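View pics/t_19.png

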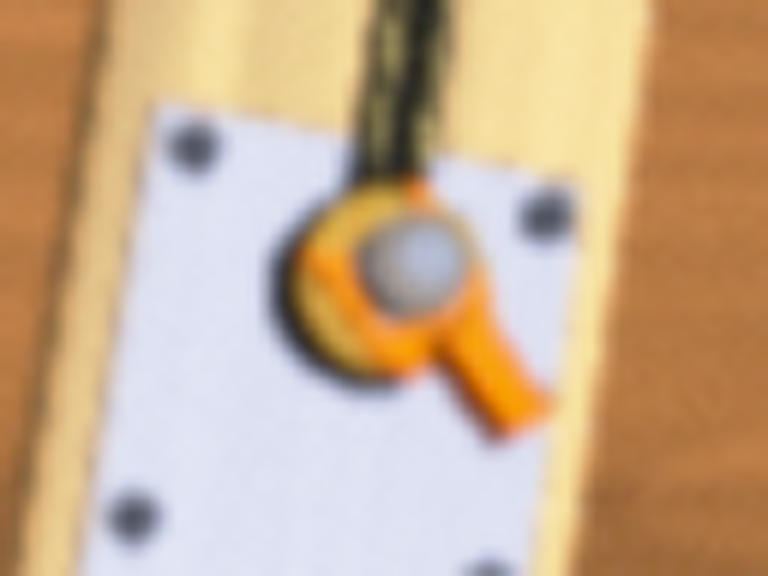

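View pics/full19.png

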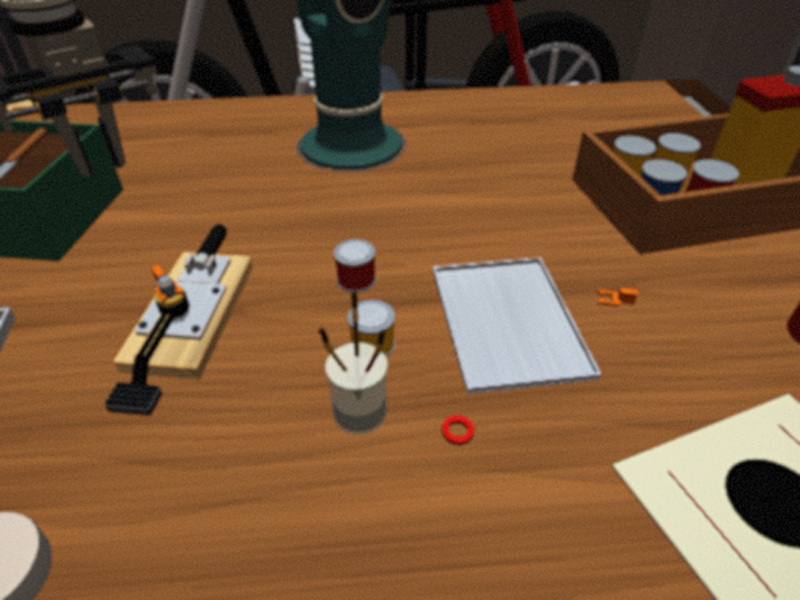

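```bash

python3 - <<'E'
from h import *
for n,o,k in (("scene",(74,150),12),("top",(355,196),12)):
    c=load(n,19);im=cv2.resize(c["image"][o[1]:o[1]+48,o[0]:o[0]+64,::-1],None,fx=k,fy=k,interpolation=cv2.INTER_CUBIC)
    A=np.array([.5377,-.2461]);cx=np.array([np.cos(np.radians(32.8)),np.sin(np.radians(32.8))]);cy=np.array([-cx[1],cx[0]])
    for q in [(-14.5,5,22),(-38.5,5,22),(-38.5,-5,22),(-14.5,-5,22),(13,12.5,5.2),(13,-12.5,5.2)]:
        w=A+cx*q[0]/1000+cy*q[1]/1000
        cv2.circle(im,tuple(np.int32((proj(c,[*w,.0735+q[2]/1000])-o)*k+5.5)),4,(255,0,0),-1)
    a=np.linspace(0,2*np.pi,60)
    for r,z in ((.010,.0925),(.006,.0985)): cv2.polylines(im,[np.int32([(proj(c,[A[0]+r*np.cos(x),A[1]+r*np.sin(x),z])-o)*k+5.5 for x in a])],True,(0,0,255),1)
    cv2.imwrite(f"pics/fin_{n}.png",im)
E
```

```text
(no output)
```

View pics/fin_scene.png

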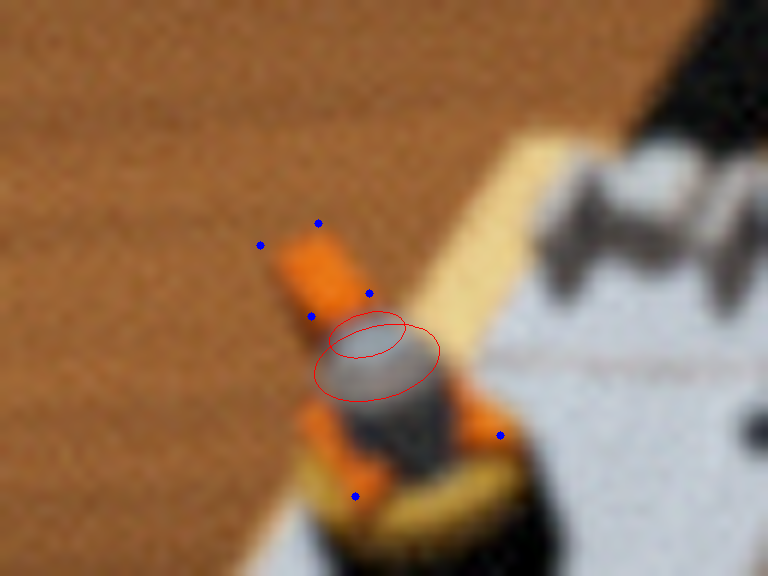

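View pics/fin_top.png

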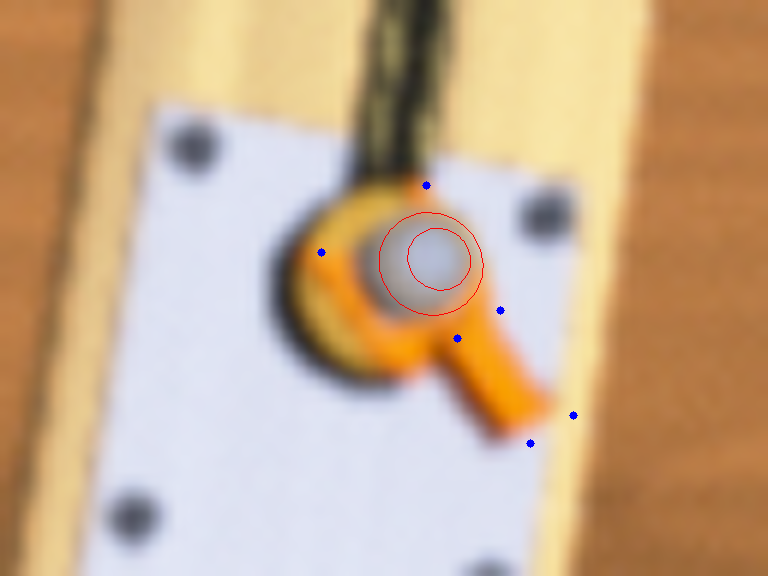

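```bash
python3 -c "
from cell import bot
print(bot.hand_in()); print(bot.sense()['time'])"
```

```text
the job is handed in; nothing more can be done
None
the job is handed in; nothing more can be done
```

The brass collar is on the pedal hub and the orange clip is snapped into the shaft groove above it. I handed the job in at about 23.6 s of robot time, well under the 72 s limit.

- **Collar:** I took it from the tray, lowered it over the shaft with no force reading above sensor noise, and released it just above the hub. It then lay level on the hub.
- **Clip:** I used the clip in the tray, the rightmost of the two. I held it by its tab and pressed down with about 5 N and a light forward push of about 3–4 N. It found the groove roughly 5 mm below rest.
- **Snap:** It went home at about 9.5 N of push. A final check push of about 6 N bottomed out.

**Last checks:**
- Both cameras show the jaw tight round the shaft with the collar directly beneath it.
- Against the shaft, the clip is within about 1 mm of home in the scene view. The top view agrees less well, with the tab about 1–2 mm off, which I put down to a slight turn of the clip and the camera calibration.
- The tins and jar look unmoved, and the gripper was clear and touching nothing.

**What went less well:** while I eased off just before releasing the tab, the tool briefly pulled up on the seated clip with about 6 N. It showed no visible effect.

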